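# Index the leather press turret and lock it

## Robot

A 7-joint arm with a two-finger parallel gripper is mounted at the origin on the work surface. World frame = base frame: x ahead of the robot, y to its left, z up, the work surface at z = 0. Lengths are in m, angles in rad, forces in N, time in s.
With the tool pointing down it reaches from about 0.4 to 0.875 m from the base axis. Payload 6.5 kg.
Tool frame: the origin (TCP) lies on the centre line of the jaws, within the pads' length; the fingertips stand 8 mm ahead of it and the grasp point (between the pads) lies 11 mm behind it; y points along the fingers, x is the direction in which the jaws open and shut, and the axes are right-handed (so a half turn about y gives the same grasp; the last joint's range is limited). The gripper opens to 88 mm and grips with 3 to 60 N. Pads are 18 mm wide; open, the fingers measure 123 mm over their backs; the gripper's body (75 mm by 187 mm) begins 45 mm behind the grasp point.
Start: joints at [1.159, 0.536, -0.004, 1.538, 0.003, 1.067, -0.071], TCP at [0.22, -0.612, 0.247] pointing down, gripper open.
Joint ranges: [-2.7, 2.7], [-0.37, 2.16], [-1.27, 1.26], [0.24, 2.4], [-1.31, 4.45], [0.19, 1.91], [-2.76, 2.76]. Speed limits (rad/s): [2.39, 2.39, 3.14, 3.14, 3.14, 3.14, 3.14].

## Interface

Orientations are given as a unit quaternion [w, x, y, z].
In Python, from cell import state, eyes, job gives the robot as it stands.
- The arm moves only by the tool play_rows, never from a script. Its argument "rows" is a list of rows, each a list of 7 numbers: the shift along the tool's x, y, z in units of 400 mm (1.0 is 400 mm), then the turn, a rotation vector about the tool's x, y, z in units of pi rad (1.0 is pi rad), then the opening, from 0 (shut) to 1 (fully open). A call has exactly 8 rows; each row is the pose to reach, as a shift and turn from the pose commanded when the call began, along the tool's axes at that moment, turning the shorter way round; what a row does not reach only later rows make up. A row lasts 1/10 s, in which the tool goes at most 50 mm and 8.59 degrees, less where a joint would pass 70% of its speed; a pose out of reach is approached as far as the arm can. A call with a number of a shift or a turn outside -1 to 1 is refused whole. A call with a gripper value outside its range is refused whole. The fingers move at their own pace and stop on an object; "newtons" is the grip in N (left out, the last holds). Time passes only in rows, so rows that repeat a pose let the fingers close, or fill a call up. It gives the time, the measured TCP pose, the force and the opening at its end, in the units of the state.
- state(): the state, without advancing time (a new reading comes with each control period).
- eyes.grab_frame(name): name is "scene" or "top"; returns a dict with "img" (480x640x3 uint8, blue, green, red), "depth" (480x640 float32, m along the optical axis (not along the pixel's ray), 0 where there is no reading), "intrinsics" (3x3 intrinsics, pixels), "R" (3x3) and "t" (3): a world point X has camera coordinates R X + t. Camera axes: x right, y down, z forward; pixel columns grow to the right and rows downward; lengths in m; the calibration is good to about 2 mm. A picture is of the moment at which its call begins.
- job.job_done(): hands the job in, once; it reports no verdict.
The state is a dict: "time": time; "joints": joint angles; "joint_velocities": joint speeds; "joint_efforts": joint torques, N m; "tcp_pos": TCP position; "orientation": TCP orientation; "wrist_force": force on the tool from outside, world axes, zero at the start; "moment": the same for the moment, N m; "finger_gap": opening from 0.0 (shut) to 1.0 (fully open).
Only numpy, scipy, OpenCV 4.12 (cv2) and the standard library are available. Lean on these libraries where they do the work, as an engineer would, in place of code of your own. Each camera call takes 0.05 s, during which the arm holds its last target.

## Task

Set the small bench press up for the square die: push the four-armed turret round by one of its arms until the square die stands centred under the ram, and only then push the locking lever all the way round to its stop. Do it by gentle pushing with the fingertips only - do not grip or lift the turret or the lever - and leave everything else on the bench where it stands.

Things in the scene. Friction and masses are not known exactly. Their poses are not given: they have to be found in the camera images.
- press: Fixed grey frame of the bench press: base plate 440 x 120 x 12 mm high, with a column 45 x 60 mm and 202 mm high on it. Origin on the bench under the turret's axis; its x axis points level from there to the ram and the column (column centre 202 mm out). From the column's top a hand lever sticks out away from the turret, up to 245 mm high: leave it alone.
- spindle (a point): Point on the turret's upright axis at the mid height of its arms, 58 mm above the bench. Fixed.
- turret_seat: The steel turret: hub 64 mm across, top 84 mm above the bench, and four level arms at right angles, bars 14 mm wide, 16 mm high (50 to 66 mm above the bench), reaching 128 mm from the axis. Free space below the arms down to the plate or bench, except a post of 24 mm radius under the hub. It only rests on its spindle. Origin on the axis, 42 mm above the bench; does not turn.
- square_die (a point): Centre of the top of the square die, a steel block 30 x 30 mm, 22 mm high, on the end of one arm: 115 mm from the axis, top 88 mm above the bench; goes round with the turret. Anticlockwise from it (seen from above) the other arms carry a round die, a thin pin and a cone, none wider than 30 mm or higher than 88 mm above the bench.
- turret (a joint): Turn of the turret, rad, growing anticlockwise seen from above; 0 (or any whole turn) is with the square die exactly under the ram. It turns either way without end, with light friction (about 0.07 N m), and stays where it is left.
- ram (a point): Centre of the lower end of the ram, an upright steel rod 14 mm thick, 115 mm from the turret's axis, 105 mm above the bench. It hangs from an arm 22 mm wide, 159 to 193 mm above the bench, that comes from the column. Fixed.
- lever_pivot (a point): Point on the upright pivot of the locking lever at mid height of the lever, 57 mm above the bench; on the base plate 165 mm from the turret's axis, straight opposite to the ram. Fixed.
- lock_lever: The locking lever: a level steel bar 12 mm wide, 14 mm high (48 to 62 mm above the bench) with a black ball on its end. Origin on its pivot, 46 mm above the bench; its -x axis points along the bar to the ball.
- lever_ball (a point): Centre of the black ball, 24 mm across, on the lever's end, 90 mm from the pivot, 57 mm above the bench.
- lever_turn (a joint): Turn of the locking lever, rad. At 0 (open) it points straight away from the turret; it grows as it swings clockwise seen from above, to the stop at 1.35 (locked), then nearly square to the line from turret to pivot. A stop pin 10 mm thick, 55 mm high stands on the turret's side of the locked lever, 52 mm from the pivot. Light friction (0.08 N m), stays where left.
- rivet_tin: Bystander, loose: low steel can, 52 mm across, 36 mm high, standing. Origin at its underside's middle.
- thread_spool: Bystander, loose: wooden spool, 40 mm across, 50 mm high, standing. Origin at its underside's middle.
- edge_bottle: Bystander, loose: small grey bottle, 40 mm across, 90 mm high, standing. Origin at its underside's middle.
- maul: Bystander, loose: wooden maul standing on its head, 68 mm across, 165 mm high. Origin at its underside's middle.
- awl: Bystander, loose: awl with a handle, lying. Origin at its underside's middle.
- brass_weight: Bystander, loose: brass cylinder, 50 mm across, 50 mm high. Origin at its underside's middle.
- mug: Bystander, loose: white mug, 76 mm across, 85 mm high. Origin at its underside's middle.

How it is judged:
By the outcome, as a careful person would: the job done as asked, in the order asked, and still so for the second after the job is handed in, with the robot touching nothing.
It also fails if it takes over 61 s, if anything falls off the work surface, if the arm or the gripper's body presses on something with over 40 N, if the wrist force passes 120 N, or if a joint passes its speed limit or range.

## Working session

There is one attempt and no reset: what is moved stays moved. The work goes in short steps, Python scripts to look and compute and a tool call to move; the robot and the scene stay as the last step left them, time stands still between calls to the robot, and variables do not carry over. Pictures are saved under pics/ and viewed, and the job is handed in when it is done.

Besides the shell and the picture viewer there is one more tool, called after ">>>" by a JSON object that holds its "fn" and its "kwargs", one argument or row to a line. play_rows: Moves the arm, as the interface text tells. Its arguments: {"type":"object","properties":{"rows":{"type":"array","items":{"type":"array","items":{"type":"number"}}},"newtons":{"type":"number"}},"required":["rows"]}

```bash
mkdir -p pics; ls; python3 - <<'E'
from cell import state, eyes, job
import cv2, numpy as np
print(state())
for n in ("scene","top"):
    f=eyes.grab_frame(n); cv2.imwrite(f"pics/{n}0.png",f["img"]); np.savez(f"pics/{n}0.npz",**f)
    print(n,f["intrinsics"],f["R"],f["t"])
E
```

```text
pics
{'time': 0.0, 'joints': array([ 1.15882727,  0.5372021 , -0.00445675,  1.53883372,  0.00261678,
        1.06731517, -0.07116202]), 'joint_velocities': array([-0.00207739, -0.00107905, -0.0013701 ,  0.00065966,  0.00064882,
        0.0006709 ,  0.00152702]), 'joint_efforts': array([-1.29453867e-03, -5.70974958e+01,  9.90313925e-01, -2.51601130e+01,
       -5.63284534e-02,  1.78432051e-02,  1.54980435e-04]), 'tcp_pos': array([ 0.22008798, -0.6109739 ,  0.24583099]), 'orientation': array([ 0.57890201, -0.57826907,  0.40702796, -0.40596254]), 'wrist_force': array([ 0.65173652,  1.14765243, -0.74490624]), 'moment': array([ 0.05486429,  0.00083205, -0.04012705]), 'finger_gap': 1.001785054453583}
scene [[604.10157705   0.         323.27102911]
 [  0.         604.10157705 239.3590646 ]
 [  0.           0.           1.        ]] [[ 0.63406296  0.77328099 -0.00082527]
 [ 0.52289654 -0.42954236 -0.73625578]
 [-0.56968709  0.46640098 -0.67670285]] [-0.33773233 -0.23248732  1.69052216]
top [[530.96623481   0.         314.46974701]
 [  0.         530.96623481 236.68161264]
 [  0.           0.           1.        ]] [[-1.78908095e-02 -9.99839528e-01 -9.15498370e-04]
 [-9.98036841e-01  1.79135036e-02 -6.00130782e-02]
 [ 6.00198475e-02 -1.59981450e-04 -9.98197171e-01]] [-0.0163518   0.54954727  1.37488271]
```

View pics/scene0.png

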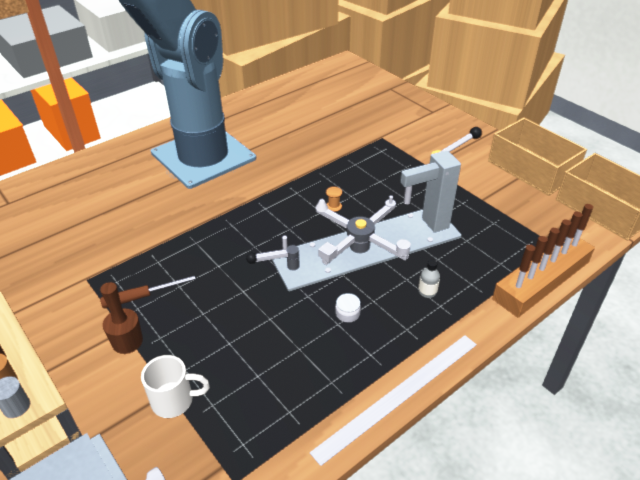

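View pics/top0.png

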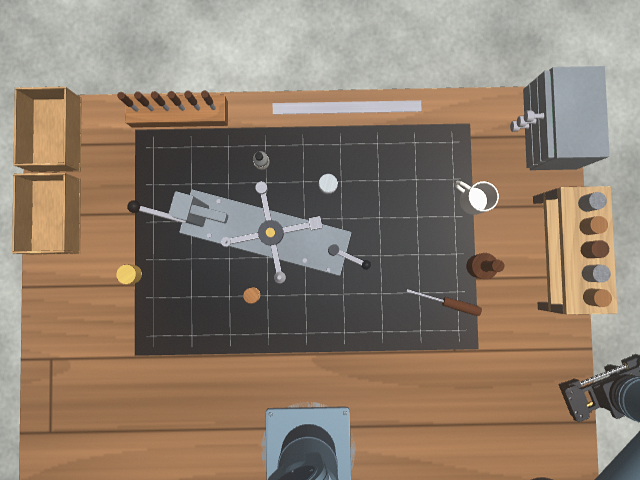

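```bash
cat > h.py <<'E'
import numpy as np, cv2
def load(p): return dict(np.load(p))
def at(f,u,v,z=None):
    """pixel->world; on plane z, or by depth"""
    K,R,t=f["intrinsics"],f["R"],f["t"]
    r=np.linalg.inv(K)@np.array([u,v,1.]); C=-R.T@t; d=R.T@r
    if z is None: return C+d*float(f["depth"][int(round(v)),int(round(u))])
    return C+d*(z-C[2])/d[2]
def proj(f,X):
    c=f["R"]@np.asarray(X,float)+f["t"]; p=f["intrinsics"]@c; return p[:2]/p[2]
def world(f):
    K,R,t=f["intrinsics"],f["R"],f["t"]; h,w=f["depth"].shape
    u,v=np.meshgrid(np.arange(w),np.arange(h)); d=f["depth"]
    c=np.stack([(u-K[0,2])*d/K[0,0],(v-K[1,2])*d/K[1,1],d],-1)
    return (c-t)@R
def crop(f,u0,u1,v0,v1,s,out):
    cv2.imwrite(out,cv2.resize(f["img"][v0:v1,u0:u1],None,fx=s,fy=s,interpolation=cv2.INTER_CUBIC))
E
python3 - <<'E'
from h import *
f=load("pics/top0.npz"); crop(f,120,390,140,310,2.9,"pics/c1.png")
g=load("pics/scene0.npz"); crop(g,230,490,110,330,3,"pics/c2.png")
W=world(f)
for n,(u,v) in dict(hub=(270,232),sq=(315,223),a1=(261,188),a2=(226,242),a3=(280,278),ball=(366,265),piv=(334,250),ramarm=(205,213),spool=(252,295),bottle=(261,160),tin=(328,183),maul=(483,265),weight=(126,274)).items():
    print(n,W[v,u].round(4))
E
```

```text
hub [0.5584 0.0841 0.0889]
sq [ 0.5792 -0.0281  0.085 ]
a1 [0.6694 0.1054 0.0863]
a2 [0.536  0.1951 0.0801]
a3 [0.444  0.0608 0.0904]
ball [ 0.4724 -0.1547  0.0654]
piv [ 0.5118 -0.075   0.0629]
ramarm [0.5974 0.2238 0.1937]
spool [0.4015 0.1353 0.049 ]
bottle [0.7441 0.1064 0.0679]
tin [ 0.6873 -0.0639  0.0349]
maul [ 0.4671 -0.4421  0.0887]
weight [0.4606 0.4551 0.0511]
```

View pics/c1.png

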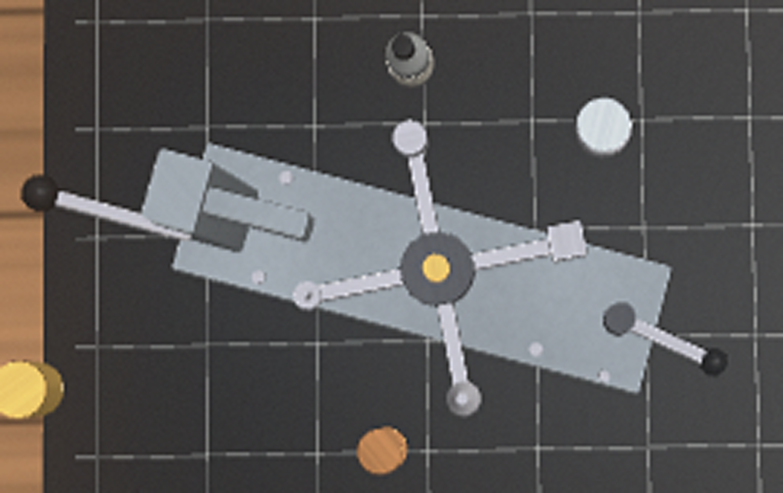

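View pics/c2.png

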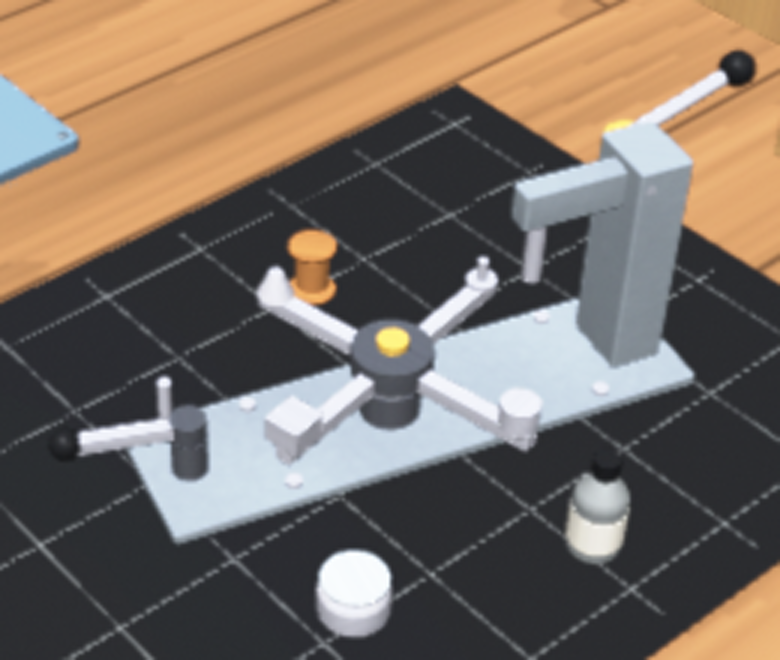

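```bash
cat > fit.py <<'E'
from h import *
from scipy.optimize import least_squares
f=load("pics/top0.npz"); g=load("pics/scene0.npz")
A=np.vstack([world(f).reshape(-1,3),world(g).reshape(-1,3)]); 
T=world(f).reshape(-1,3)
def box(P,x0,x1,y0,y1,z0,z1): return P[(P[:,0]>x0)&(P[:,0]<x1)&(P[:,1]>y0)&(P[:,1]<y1)&(P[:,2]>z0)&(P[:,2]<z1)]
bench=box(T,.3,.75,-.4,.35,-.02,.008); print("bench z",np.median(bench[:,2]))
pl=box(T,.4,.75,-.15,.4,.009,.018); print(len(pl))
r=cv2.minAreaRect((pl[:,:2]*1000).astype(np.float32)); print("plate",r)
tp=box(T,.4,.72,-.06,.22,.055,.10); 
tp=tp[np.hypot(tp[:,0]-.558,tp[:,1]-.084)<.14]
print(len(tp))
hub=box(T,.5,.62,.03,.14,.078,.088); hub=hub[np.hypot(hub[:,0]-.558,hub[:,1]-.084)<.045]
c,rad=cv2.minEnclosingCircle((hub[:,:2]*1000).astype(np.float32)); print("hub",c,rad,hub.mean(0))
# pixel-based yellow knob / post top
E
python3 fit.py; python3 - <<'E'
from h import *
f=load("pics/top0.npz");
hsv=cv2.cvtColor(f["img"],cv2.COLOR_BGR2HSV)
m=((hsv[...,0]>15)&(hsv[...,0]<32)&(hsv[...,1]>120)).astype(np.uint8); 
n,l,s,c=cv2.connectedComponentsWithStats(m[215:250,250:290]); print(s,c+[250,215])
E
```

```text
bench z -5.0847329034130924e-05
4226
plate ((578.5660400390625, 132.74366760253906), (512.3423461914062, 346.2071228027344), 87.08360290527344)
1585
hub (559.275634765625, 85.14994812011719) 31.343332290649414 [0.56041654 0.08326739 0.08096254]
[[   0    0   40   35 1336]
 [  16   13    9    9   64]] [[269.47754491 232.00299401]
 [269.96875    231.9375    ]]
```

```bash
python3 - <<'E'
from h import *
f=load("pics/top0.npz"); g=load("pics/scene0.npz")
P=lambda u,v,z:at(f,120+(u+.5)/2.9-.5,140+(v+.5)/2.9-.5,z)
S=lambda u,v,z:at(g,230+(u+.5)/3-.5,110+(v+.5)/3-.5,z)
ang=lambda d:np.degrees(np.arctan2(d[1],d[0]))
TL,TR,BR,BL=[P(*p,.012) for p in((208,143),(671,266),(639,393),(173,270))]
print(TL,TR,BR,BL); print("long edges",ang(TL-TR),ang(BL-BR),np.linalg.norm(TL-TR),np.linalg.norm(TL-BL))
hub=P(436,269,.084); knob=at(f,269.97,231.94,.09); print("hub",hub,knob)
sp=hub
for n,(u,v),z in(("sq",(566,240),.088),("round",(409,138),.088),("pin",(306,294),.07),("cone",(463,399),.075)):
    p=P(u,v,z); print(n,p,ang(p-sp),np.hypot(*(p-sp)[:2]))
piv=P(620,317,.066); ball=P(714,362,.06); print("piv",piv,"ball",ball,ang(sp-piv),np.hypot(*(sp-piv)[:2]),"lever",ang(ball-piv),np.hypot(*(ball-piv)[:2]))
print("scene hub",S(392,343,.086),"ram",S(533,279,.105),"piv",S(189,416,.066),"ball",S(64,445,.057))
# refine plate long edge w/ mask
E
```

```text
[0.68158916 0.29687094 0.012     ] [ 0.56163414 -0.12265438  0.012     ] [ 0.44727868 -0.09124827  0.012     ] [0.56610851 0.32908459 0.012     ]
long edges 74.04316011435127 74.21418407794889 0.436337827130986 0.11988952697239252
hub [0.5577177  0.08449357 0.084     ] [0.55852387 0.08409355 0.09      ]
sq [ 0.58038622 -0.02775419  0.088     ] -78.58263388993227 0.11451384604576945
round [0.6710285  0.10597477 0.088     ] 10.734609493136835 0.11532900719173171
pin [0.5389595  0.19884013 0.07      ] 99.31621605394646 0.11587495454597312
cone [0.44566527 0.06342819 0.075     ] -169.35290686873623 0.11401534003644438
piv [ 0.51423664 -0.07355941  0.066     ] ball [ 0.47371424 -0.15498293  0.06      ] 74.61819286315273 0.1639248198420571 lever -116.4583553549278 0.0909497406191733
scene hub [0.56576959 0.07982172 0.086     ] ram [0.59440897 0.19644632 0.105     ] piv [ 0.51559276 -0.07231919  0.066     ] ball [ 0.47477812 -0.15502891  0.057     ]
```

```bash
cat >> h.py <<'E'
from scipy.spatial.transform import Rotation as Ro
def tool(s):
    q=s["orientation"]; return Ro.from_quat([q[1],q[2],q[3],q[0]])
SP=np.array([.558,.0843])
def rep():
    from cell import state
    s=state(); R=tool(s); X=R.as_matrix(); p=s["tcp_pos"]; d=p[:2]-SP
    print("t",round(float(s["time"]),2),"tcp",p.round(4),"yaw_x",round(float(np.degrees(np.arctan2(X[1,0],X[0,0]))),1),"r",round(float(np.hypot(*d))*1000,1),"th",round(float(np.degrees(np.arctan2(d[1],d[0]))),1),"F",s["wrist_force"].round(1),"gap",round(float(s["finger_gap"]),3)); print("j",s["joints"].round(2))
    return s
E
python3 - <<'E'
from h import *
s=rep(); print(tool(s).as_matrix().round(3))
E
```

```text
t 0.1 tcp [ 0.2201 -0.611   0.246 ] yaw_x -70.2 r 773.1 th -115.9 F [0.5 0.3 0.4] gap 1.002
j [ 1.16  0.54 -0.    1.54  0.    1.07 -0.07]
[[ 0.339 -0.001  0.941]
 [-0.941  0.001  0.339]
 [-0.001 -1.    -0.   ]]
```

```bash
cat >> h.py <<'E'
def plan(p,yaw,p0=None,R0=None):
    """single-row numbers to world p, tool x yaw deg (tool down)"""
    from cell import state
    s=state(); 
    R=tool(s) if R0 is None else R0; p0=s["tcp_pos"] if p0 is None else np.array(p0)
    d=R.inv().apply(np.array(p)-p0)/.4
    y=np.radians(yaw); x=[np.cos(y),np.sin(y),0]; yy=[0,0,-1.]; M=np.array([x,yy,np.cross(x,yy)]).T
    rv=(R.inv()*Ro.from_matrix(M)).as_rotvec()/np.pi
    return np.r_[d,rv].round(4)
E
python3 - <<'E'
from h import *
print(plan((.43,-.25,.25),-75)); 
E
```

```text
[-6.713e-01 -9.200e-03  7.996e-01  1.000e-04  2.680e-02 -5.000e-04]
```

>>> {"fn": "play_rows", "kwargs": {
  "rows": [
    [-0.67, -0.01, 0.8, 0, 0.027, 0, 0],
    [-0.67, -0.01, 0.8, 0, 0.027, 0, 0],
    [-0.67, -0.01, 0.8, 0, 0.027, 0, 0],
    [-0.67, -0.01, 0.8, 0, 0.027, 0, 0],
    [-0.67, -0.01, 0.8, 0, 0.027, 0, 0],
    [-0.67, -0.01, 0.8, 0, 0.027, 0, 0],
    [-0.67, -0.01, 0.8, 0, 0.027, 0, 0],
    [-0.67, -0.01, 0.8, 0, 0.027, 0, 0]
  ],
  "newtons": 10
}}

```text
time: 0.9
tcp_pos: [0.4222, -0.264, 0.2505]
orientation: [-0.561, 0.561, -0.431, 0.431]
wrist_force: [0.9, -1.0, -0.2]
finger_gap: 0.302
```

```bash
python3 - <<'E'
from h import *
rep(); print(plan((.481,.1155,.16),-79.3)); 
E
```

```text
t 0.9 tcp [ 0.4222 -0.264   0.2505] yaw_x -75.1 r 373.9 th -111.3 F [ 0.9 -1.  -0.2] gap 0.302
j [ 0.59  0.28 -0.14  1.92  0.05  0.94 -0.89]
[-8.788e-01  2.261e-01  3.868e-01  1.000e-04  2.360e-02 -0.000e+00]
```

>>> {"fn": "play_rows", "kwargs": {
  "rows": [
    [-0.88, 0.22, 0.387, 0, 0.024, 0, 0],
    [-0.88, 0.22, 0.387, 0, 0.024, 0, 0],
    [-0.88, 0.22, 0.387, 0, 0.024, 0, 0],
    [-0.88, 0.22, 0.387, 0, 0.024, 0, 0],
    [-0.88, 0.22, 0.387, 0, 0.024, 0, 0],
    [-0.88, 0.22, 0.387, 0, 0.024, 0, 0],
    [-0.88, 0.22, 0.387, 0, 0.024, 0, 0],
    [-0.88, 0.22, 0.387, 0, 0.024, 0, 0]
  ]
}}

```text
time: 1.7
tcp_pos: [0.4802, 0.1165, 0.1619]
orientation: [-0.544, 0.544, -0.451, 0.451]
wrist_force: [0.6, -0.8, 0.2]
finger_gap: 0.003
```

```bash
python3 - <<'E'
from h import *
from cell import eyes
rep(); print(plan((.481,.1155,.056),-79.3)); 
f=eyes.grab_frame("scene"); crop(f,200,500,60,330,2.2,"pics/s2.png")
E
```

```text
t 1.7 tcp [0.4802 0.1165 0.1619] yaw_x -79.3 r 84.2 th 157.5 F [ 0.6 -0.8  0.2] gap 0.003
j [-0.09  0.41 -0.3   2.    0.17  0.75 -1.87]
[ 2.900e-03  2.648e-01  1.600e-03  1.000e-04 -1.000e-04 -1.000e-04]
```

View pics/s2.png

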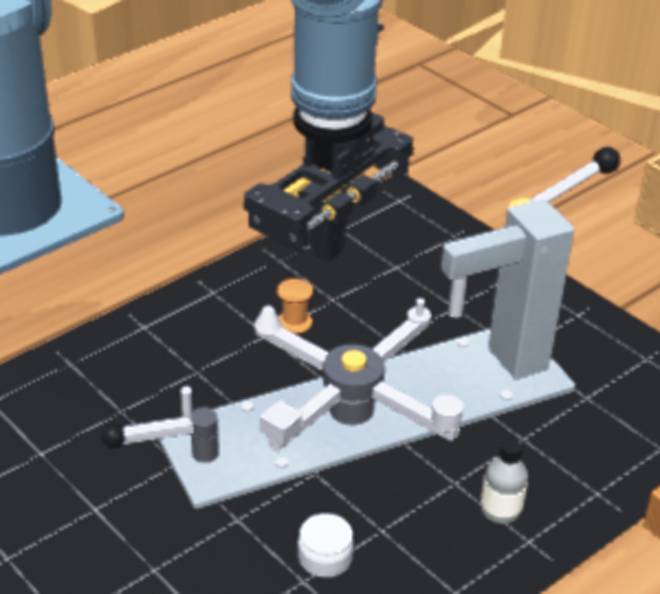

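The gripper (shut, at about (330,240)) hangs clear between the cone and pin arms; the spool is left of it and nothing is below. Descending.

>>> {"fn": "play_rows", "kwargs": {
  "rows": [
    [0.003, 0.06, 0.0015, 0, 0, 0, 0],
    [0.003, 0.12, 0.0015, 0, 0, 0, 0],
    [0.003, 0.18, 0.0015, 0, 0, 0, 0],
    [0.003, 0.22, 0.0015, 0, 0, 0, 0],
    [0.003, 0.25, 0.0015, 0, 0, 0, 0],
    [0.003, 0.265, 0.0015, 0, 0, 0, 0],
    [0.003, 0.265, 0.0015, 0, 0, 0, 0],
    [0.003, 0.265, 0.0015, 0, 0, 0, 0]
  ]
}}

```text
time: 2.55
tcp_pos: [0.4817, 0.1131, 0.0571]
orientation: [0.544, -0.544, 0.451, -0.452]
wrist_force: [0.2, 0.3, -0.2]
finger_gap: 0.005
```

```bash
cat >> h.py <<'E'
def arc(a_list,back=25.,r=70.,z=.056,yawoff=90.):
    """rows pushing arm at world angle a (deg): tcp at r along arm, 'back' mm behind (clockwise)"""
    from cell import state
    s=state(); R0=tool(s); p0=s["tcp_pos"]
    for a in a_list:
        A=np.radians(a); u=np.array([np.cos(A),np.sin(A)]); t=np.array([-u[1],u[0]])
        p=SP+(r*u-back*t)/1000
        print(a,[float(x) for x in plan((*p,z),a+yawoff,p0,R0).round(3)])
E
python3 - <<'E'
from h import *
rep(); arc([-169.3]);arc(np.linspace(-165,-137,8))
E
```

```text
t 2.55 tcp [0.4817 0.1131 0.0571] yaw_x -79.4 r 81.5 th 159.3 F [ 0.2  0.3 -0.2] gap 0.005
j [-0.14  0.6  -0.23  2.05  0.26  0.53 -1.94]
-169.3 [0.044, 0.003, -0.001, -0.0, -0.0, -0.0]
-165.0 [0.057, 0.003, -0.005, -0.0, -0.024, -0.0]
-161.0 [0.07, 0.003, -0.008, -0.0, -0.046, -0.0]
-157.0 [0.082, 0.003, -0.01, -0.0, -0.069, 0.0]
-153.0 [0.095, 0.003, -0.011, -0.0, -0.091, 0.0]
-149.0 [0.108, 0.003, -0.012, -0.0, -0.113, 0.0]
-145.0 [0.121, 0.003, -0.011, -0.0, -0.135, 0.0]
-141.0 [0.134, 0.003, -0.01, -0.0, -0.158, 0.0]
-137.0 [0.147, 0.003, -0.007, -0.0, -0.18, 0.0]
```

>>> {"fn": "play_rows", "kwargs": {
  "rows": [
    [0.02, 0.003, 0, 0, 0, 0, 0],
    [0.035, 0.003, 0, 0, 0, 0, 0],
    [0.044, 0.003, -0.001, 0, 0, 0, 0],
    [0.05, 0.003, -0.003, 0, -0.012, 0, 0],
    [0.057, 0.003, -0.005, 0, -0.024, 0, 0],
    [0.063, 0.003, -0.007, 0, -0.035, 0, 0],
    [0.07, 0.003, -0.008, 0, -0.046, 0, 0],
    [0.076, 0.003, -0.009, 0, -0.057, 0, 0]
  ]
}}

```text
time: 3.35
tcp_pos: [0.4835, 0.0822, 0.0556]
orientation: [0.583, -0.582, 0.401, -0.401]
wrist_force: [0.5, 0.4, -0.3]
finger_gap: 0.001
```

```bash
python3 - <<'E'
from h import *
from cell import eyes
rep(); arc(np.linspace(-157,-132,8))
f=eyes.grab_frame("top"); np.savez("pics/t3.npz",**f); crop(f,120,390,140,310,2.9,"pics/t3.png")
E
```

```text
t 3.35 tcp [0.4835 0.0822 0.0556] yaw_x -69.0 r 74.5 th -178.4 F [ 0.5  0.4 -0.3] gap 0.001
j [-0.04  0.6  -0.28  2.05  0.31  0.53 -1.75]
-157.0 [0.006, -0.001, -0.001, -0.0, -0.011, -0.0]
-153.42857142857142 [0.017, -0.001, -0.004, -0.0, -0.031, -0.0]
-149.85714285714286 [0.028, -0.001, -0.007, -0.0, -0.051, -0.0]
-146.28571428571428 [0.04, -0.001, -0.009, -0.0, -0.071, -0.0]
-142.71428571428572 [0.051, -0.001, -0.01, -0.0, -0.091, -0.0]
-139.14285714285714 [0.063, -0.001, -0.01, -0.0, -0.111, -0.0]
-135.57142857142856 [0.074, -0.001, -0.01, -0.0, -0.13, -0.0]
-132.0 [0.086, -0.001, -0.008, -0.0, -0.15, -0.0]
```

View pics/t3.png

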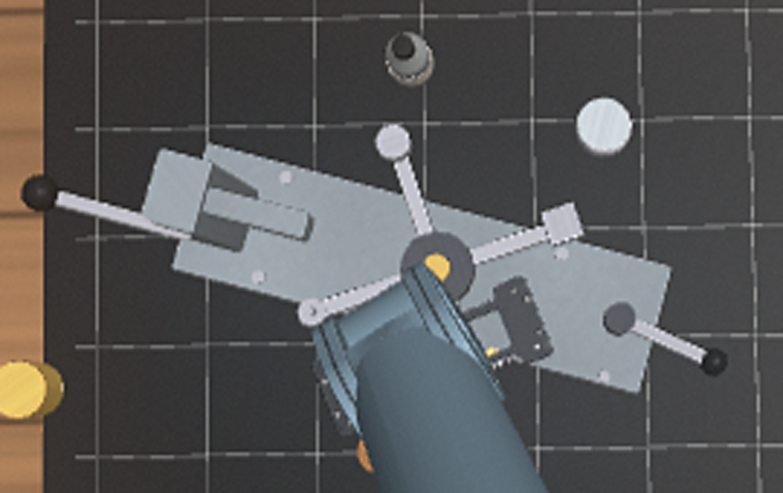

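The turret has turned about 8° (square die now at (562,222)), and the bystanders are unchanged. Continuing.

>>> {"fn": "play_rows", "kwargs": {
  "rows": [
    [0.006, -0.001, -0.001, 0, -0.011, 0, 0],
    [0.017, -0.001, -0.004, 0, -0.031, 0, 0],
    [0.028, -0.001, -0.007, 0, -0.051, 0, 0],
    [0.04, -0.001, -0.009, 0, -0.071, 0, 0],
    [0.051, -0.001, -0.01, 0, -0.091, 0, 0],
    [0.063, -0.001, -0.01, 0, -0.111, 0, 0],
    [0.074, -0.001, -0.01, 0, -0.13, 0, 0],
    [0.086, -0.001, -0.008, 0, -0.15, 0, 0]
  ]
}}

```text
time: 4.2
tcp_pos: [0.4921, 0.0487, 0.0557]
orientation: [-0.66, 0.66, -0.254, 0.253]
wrist_force: [-1.4, -0.0, 1.0]
finger_gap: 0.007
```

```bash
python3 - <<'E'
from h import *
rep(); arc(np.linspace(-131,-103,8).round())
E
```

```text
t 4.2 tcp [0.4921 0.0487 0.0557] yaw_x -42.0 r 74.9 th -151.6 F [-1.4 -0.   1. ] gap 0.007
j [ 0.13  0.62 -0.4   2.04  0.44  0.56 -1.31]
-131.0 [0.003, -0.001, 0.0, 0.0, -0.006, -0.0]
-127.0 [0.016, -0.001, -0.003, 0.0, -0.028, -0.0]
-123.0 [0.028, -0.001, -0.006, 0.0, -0.05, -0.0]
-119.0 [0.041, -0.001, -0.008, 0.0, -0.072, -0.0]
-115.0 [0.054, -0.001, -0.009, 0.0, -0.095, -0.0]
-111.0 [0.067, -0.001, -0.009, 0.0, -0.117, -0.0]
-107.0 [0.08, -0.001, -0.008, 0.0, -0.139, -0.0]
-103.0 [0.093, -0.001, -0.007, 0.0, -0.161, -0.0]
```

>>> {"fn": "play_rows", "kwargs": {
  "rows": [
    [0.004, -0.001, 0, 0, -0.008, 0, 0],
    [0.016, -0.001, -0.003, 0, -0.028, 0, 0],
    [0.028, -0.001, -0.006, 0, -0.05, 0, 0],
    [0.041, -0.001, -0.008, 0, -0.072, 0, 0],
    [0.054, -0.001, -0.009, 0, -0.095, 0, 0],
    [0.067, -0.001, -0.009, 0, -0.117, 0, 0],
    [0.08, -0.001, -0.008, 0, -0.139, 0, 0],
    [0.093, -0.001, -0.007, 0, -0.161, 0, 0]
  ]
}}

```text
time: 5.0
tcp_pos: [0.518, 0.0217, 0.0561]
orientation: [-0.702, 0.703, -0.081, 0.08]
wrist_force: [-0.8, 0.0, -0.4]
finger_gap: 0.008
```

```bash
python3 - <<'E'
from h import *
from cell import eyes
rep(); arc(np.linspace(-102,-74,8).round())
f=eyes.grab_frame("scene"); np.savez("pics/s4.npz",**f); crop(f,200,500,60,330,2.2,"pics/s4.png")
E
```

```text
t 5.0 tcp [0.518  0.0217 0.0561] yaw_x -13.0 r 74.3 th -122.6 F [-0.8  0.  -0.4] gap 0.008
j [ 0.28  0.68 -0.53  1.97  0.56  0.64 -0.84]
-102.0 [0.003, 0.0, -0.001, 0.0, -0.006, -0.0]
-98.0 [0.015, 0.0, -0.005, 0.0, -0.028, -0.0]
-94.0 [0.028, 0.0, -0.008, 0.0, -0.05, -0.0]
-90.0 [0.041, 0.0, -0.01, 0.0, -0.072, -0.0]
-86.0 [0.054, 0.0, -0.011, 0.0, -0.095, -0.0]
-82.0 [0.067, 0.0, -0.011, 0.0, -0.117, -0.0]
-78.0 [0.08, 0.0, -0.01, 0.0, -0.139, -0.0]
-74.0 [0.092, 0.0, -0.008, 0.0, -0.161, -0.0]
```

View pics/s4.png

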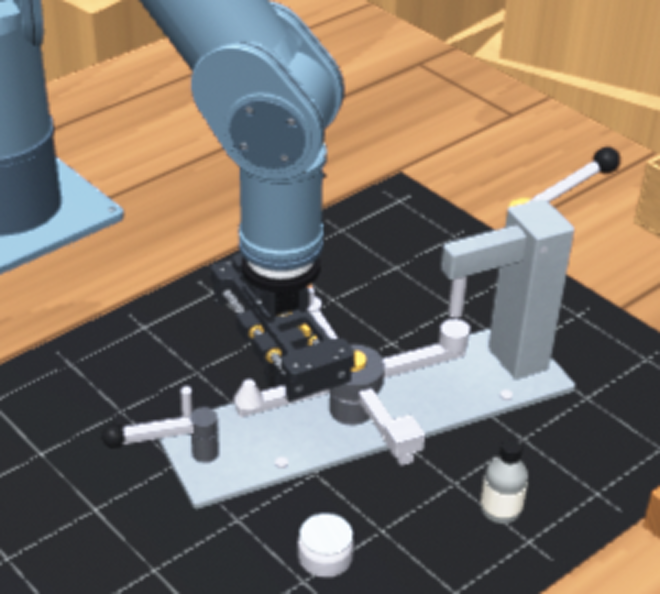

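The round die is passing under the ram at (455,330), the square die is at (405,435), and the lever is untouched. Continuing.

>>> {"fn": "play_rows", "kwargs": {
  "rows": [
    [0.003, 0, -0.001, 0, -0.006, 0, 0],
    [0.015, 0, -0.005, 0, -0.028, 0, 0],
    [0.028, 0, -0.008, 0, -0.05, 0, 0],
    [0.041, 0, -0.01, 0, -0.072, 0, 0],
    [0.054, 0, -0.011, 0, -0.095, 0, 0],
    [0.067, 0, -0.011, 0, -0.117, 0, 0],
    [0.08, 0, -0.01, 0, -0.139, 0, 0],
    [0.092, 0, -0.008, 0, -0.161, 0, 0]
  ]
}}

```text
time: 5.85
tcp_pos: [0.5531, 0.0103, 0.056]
orientation: [-0.7, 0.701, 0.097, -0.098]
wrist_force: [-1.1, 0.3, -0.4]
finger_gap: 0.007
```

```bash
python3 - <<'E'
from h import *
rep(); arc(np.linspace(-73,-45,8).round())
E
```

```text
t 5.85 tcp [0.5531 0.0103 0.056 ] yaw_x 15.9 r 74.2 th -93.8 F [-1.1  0.3 -0.4] gap 0.007
j [ 0.38  0.76 -0.64  1.88  0.66  0.74 -0.37]
-73.0 [0.003, 0.0, -0.002, 0.0, -0.006, -0.0]
-69.0 [0.016, 0.0, -0.005, 0.0, -0.028, -0.0]
-65.0 [0.028, -0.0, -0.008, 0.0, -0.05, -0.0]
-61.0 [0.041, -0.0, -0.01, 0.0, -0.073, -0.0]
-57.0 [0.054, -0.0, -0.011, 0.0, -0.095, -0.0]
-53.0 [0.067, -0.0, -0.011, 0.0, -0.117, -0.0]
-49.0 [0.08, -0.0, -0.01, 0.0, -0.139, -0.0]
-45.0 [0.093, -0.0, -0.009, 0.0, -0.162, -0.0]
```

>>> {"fn": "play_rows", "kwargs": {
  "rows": [
    [0.003, 0, -0.001, 0, -0.006, 0, 0],
    [0.015, 0, -0.005, 0, -0.028, 0, 0],
    [0.028, 0, -0.008, 0, -0.05, 0, 0],
    [0.041, 0, -0.01, 0, -0.072, 0, 0],
    [0.054, 0, -0.011, 0, -0.095, 0, 0],
    [0.067, 0, -0.011, 0, -0.117, 0, 0],
    [0.08, 0, -0.01, 0, -0.139, 0, 0],
    [0.092, 0, -0.009, 0, -0.161, 0, 0]
  ]
}}

```text
time: 6.65
tcp_pos: [0.5898, 0.017, 0.0561]
orientation: [-0.653, 0.654, 0.27, -0.27]
wrist_force: [-1.5, -2.0, 0.4]
finger_gap: 0.005
```

```bash
python3 - <<'E'
from h import *
from cell import eyes
rep(); arc([-43,-40,-37,-34.5,-32,-30,-28,-27])
f=eyes.grab_frame("top"); np.savez("pics/t5.npz",**f); crop(f,120,390,140,310,2.9,"pics/t5.png")
f=eyes.grab_frame("scene"); np.savez("pics/s5.npz",**f); crop(f,200,500,60,330,2.2,"pics/s5.png")
E
```

```text
t 6.65 tcp [0.5898 0.017  0.0561] yaw_x 44.9 r 74.4 th -64.7 F [-1.5 -2.   0.4] gap 0.005
j [ 0.43  0.84 -0.75  1.78  0.76  0.84  0.09]
-43 [0.006, 0.0, -0.002, 0.0, -0.012, -0.0]
-40 [0.016, 0.0, -0.005, 0.0, -0.028, -0.0]
-37 [0.025, 0.0, -0.007, 0.0, -0.045, -0.0]
-34.5 [0.033, 0.0, -0.008, 0.0, -0.059, -0.0]
-32 [0.041, 0.0, -0.009, 0.0, -0.073, -0.0]
-30 [0.048, 0.0, -0.01, 0.0, -0.084, -0.0]
-28 [0.054, 0.0, -0.01, 0.0, -0.095, -0.0]
-27 [0.058, 0.0, -0.01, 0.0, -0.101, -0.0]
```

View pics/t5.png

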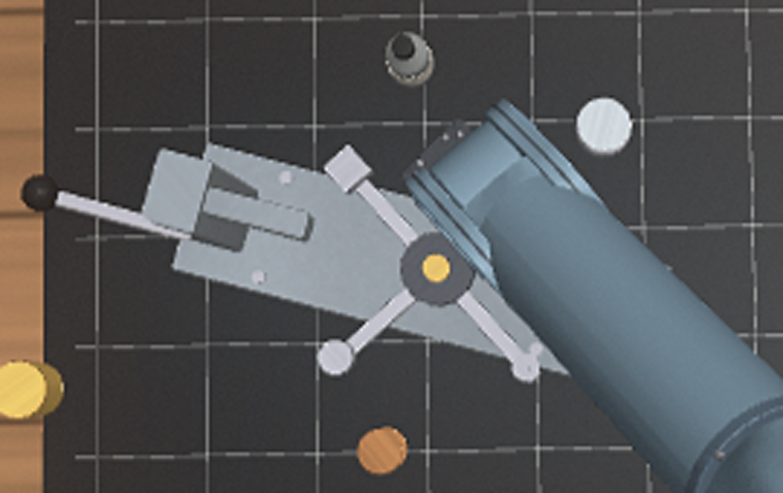

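View pics/s5.png

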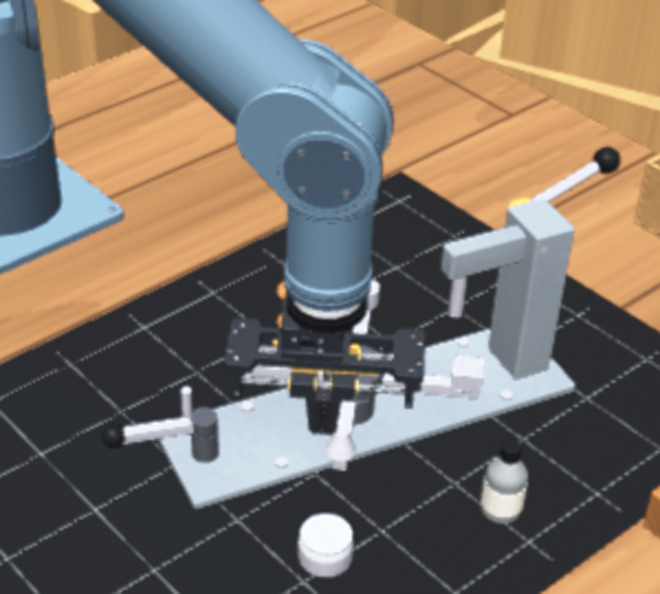

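The square die is at (348,168) in the top view, with about 30° still to go. Slowing down now.

>>> {"fn": "play_rows", "kwargs": {
  "rows": [
    [0.006, 0, -0.002, 0, -0.012, 0, 0],
    [0.016, 0, -0.005, 0, -0.028, 0, 0],
    [0.025, 0, -0.007, 0, -0.045, 0, 0],
    [0.033, 0, -0.008, 0, -0.059, 0, 0],
    [0.041, 0, -0.009, 0, -0.073, 0, 0],
    [0.046, 0, -0.01, 0, -0.081, 0, 0],
    [0.05, 0, -0.01, 0, -0.088, 0, 0],
    [0.05, 0, -0.01, 0, -0.088, 0, 0]
  ]
}}

```text
time: 7.55
tcp_pos: [0.6068, 0.0288, 0.0561]
orientation: [0.61, -0.61, -0.357, 0.357]
wrist_force: [0.4, -0.9, 0.3]
finger_gap: 0.005
```

```bash
python3 - <<'E'
from h import *
from cell import eyes
rep(); 
f=eyes.grab_frame("top"); np.savez("pics/t6.npz",**f); crop(f,170,340,150,300,4,"pics/t6.png")
f=eyes.grab_frame("scene"); np.savez("pics/s6.npz",**f); crop(f,300,480,130,290,4,"pics/s6.png")
E
```

```text
t 7.55 tcp [0.6068 0.0288 0.0561] yaw_x 60.6 r 74.0 th -48.7 F [ 0.4 -0.9  0.3] gap 0.005
j [ 0.43  0.89 -0.81  1.73  0.8   0.89  0.33]
```

View pics/t6.png

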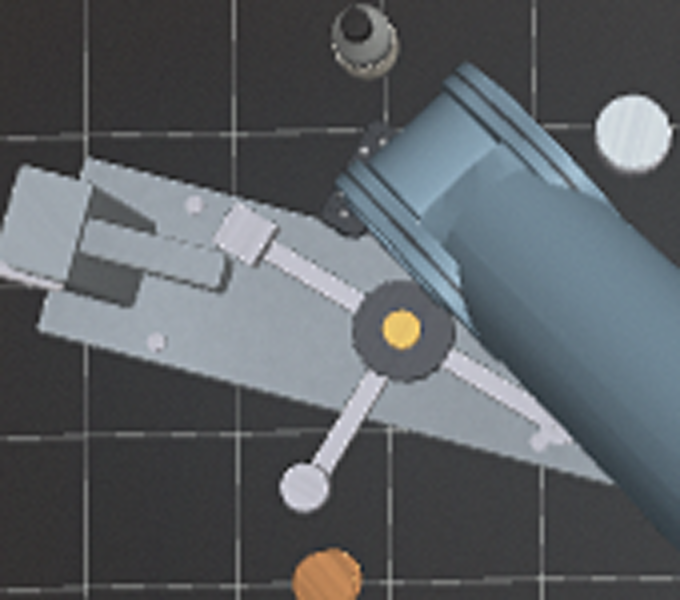

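View pics/s6.png

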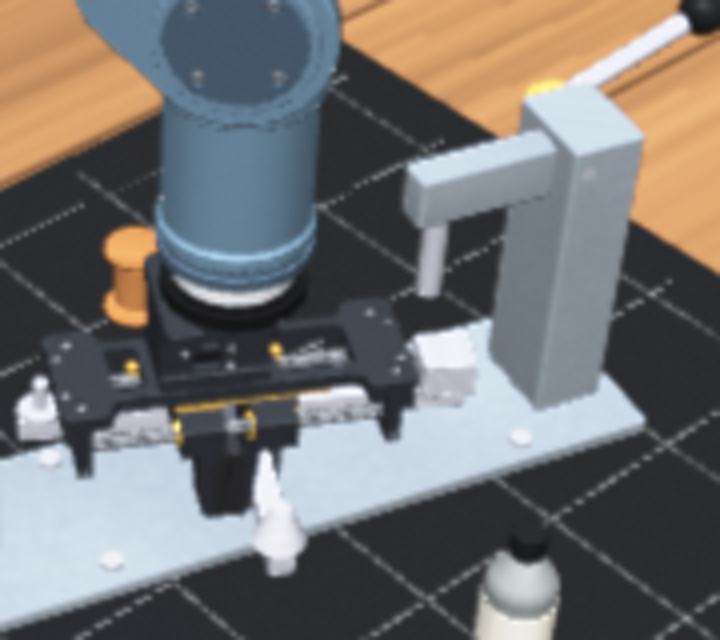

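```bash
cat > meas.py <<'E'
from h import *
import sys
def press_axis(f):
    # dark mat/bright plate long edges: search edge pts by gradient along lines normal to guess edge
    gr=cv2.GaussianBlur(cv2.cvtColor(f["img"],cv2.COLOR_BGR2GRAY),(0,0),.8).astype(float)
    phi=np.radians(74.3); u=np.array([np.cos(phi),np.sin(phi)]); t=np.array([-u[1],u[0]])
    out=[]
    for sgn in (1,-1):
        pts=[]
        for s in np.arange(-.17,.2,.004):
            off=np.arange(.05,.072,.0004)
            W=[np.r_[SP+s*u+sgn*o*t,.012] for o in off]
            px=np.array([proj(f,w) for w in W],np.float32)
            v=cv2.remap(gr.astype(np.float32),px[:,0].reshape(-1,1),px[:,1].reshape(-1,1),cv2.INTER_LINEAR).ravel()
            d=-np.gradient(v); k=d.argmax()
            if d[k]>0.8 and v[0]>110 and v[0]-v[-1]>60: 
                w=np.clip(d,0,None); pts.append((s,sgn*(w*off).sum()/w.sum()))
        pts=np.array(pts)
        if len(pts)<8: print("few",sgn,len(pts)); continue
        c=np.polyfit(pts[:,0],pts[:,1],1)
        for _ in range(5):
            r=pts[:,1]-np.polyval(c,pts[:,0]); m=abs(r)<max(2*np.median(abs(r)),3e-4); c=np.polyfit(pts[m,0],pts[m,1],1)
        out.append((sgn,len(pts),np.degrees(phi+np.arctan(c[0])).round(2),(c[1]*1000).round(2)))
    return out
def arm(f,a0,C=None,z=.066,lo=.04,hi=.092):
    C=SP if C is None else C
    gr=cv2.cvtColor(f["img"],cv2.COLOR_BGR2GRAY).astype(np.float32)
    a=np.radians(a0); u=np.array([np.cos(a),np.sin(a)]); t=np.array([-u[1],u[0]]); mids=[]
    for s in np.arange(lo,hi,.002):
        off=np.arange(-.016,.016,.0004)
        px=np.array([proj(f,np.r_[C+s*u+o*t,z]) for o in off],np.float32)
        v=cv2.remap(gr,px[:,0].reshape(-1,1),px[:,1].reshape(-1,1),cv2.INTER_LINEAR).ravel()
        g=np.abs(np.gradient(v)); h=len(off)//2
        i=g[:h].argmax(); j=h+g[h:].argmax()
        mids.append((s,(off[i]+off[j])/2,off[j]-off[i]))
    m=np.array(mids); k=(abs(m[:,2]-.014)<.004)
    mm=m[k]; 
    if len(mm)<5: return None
    c=np.polyfit(mm[:,0],mm[:,1],1)
    return dict(n=len(mm),width=np.median(mm[:,2]).round(4),ang_line=np.degrees(a+np.arctan(c[0])).round(2),ang_from_C=np.degrees(a+np.median(mm[:,1]/mm[:,0])).round(2),off0=(c[1]*1000).round(2))
E
python3 - <<'E'
from meas import *
f0=load("pics/top0.npz"); f6=load("pics/t6.npz")
print("cam",-f0["R"].T@f0["t"])
print(press_axis(f0)); print(press_axis(f6))
for a in (-79.3,10.7,100.7,-169.3): print("t0",a,arm(f0,a))
for a in (61,151,-119): print("t6",a,arm(f6,a))
P=lambda u,v,z:at(f6,170+(u+.5)/4-.5,150+(v+.5)/4-.5,z)
for p,z in(((247,233),.088),((305,488),.084)):
    d=P(*p,z)[:2]-SP; print(np.degrees(np.arctan2(d[1],d[0])),np.hypot(*d))
print("ram arm",arm(f6,74.3,z=.193,lo=.115,hi=.17))
E
```

```text
cam [ 0.46565562 -0.02597353  1.40536908]
[(1, 89, np.float64(74.0), np.float64(58.62)), (-1, 84, np.float64(74.0), np.float64(-60.43))]
[(1, 80, np.float64(74.0), np.float64(58.64)), (-1, 36, np.float64(72.7), np.float64(-56.37))]
t0 -79.3 {'n': 26, 'width': np.float64(0.0128), 'ang_line': np.float64(-79.37), 'ang_from_C': np.float64(-78.09), 'off0': np.float64(1.45)}
t0 10.7 {'n': 25, 'width': np.float64(0.0132), 'ang_line': np.float64(10.55), 'ang_from_C': np.float64(10.56), 'off0': np.float64(0.02)}
t0 100.7 {'n': 26, 'width': np.float64(0.0128), 'ang_line': np.float64(100.64), 'ang_from_C': np.float64(99.02), 'off0': np.float64(-1.79)}
t0 -169.3 {'n': 26, 'width': np.float64(0.0128), 'ang_line': np.float64(-169.2), 'ang_from_C': np.float64(-169.6), 'off0': np.float64(-0.49)}
t6 61 {'n': 24, 'width': np.float64(0.0128), 'ang_line': np.float64(57.85), 'ang_from_C': np.float64(56.82), 'off0': np.float64(-1.17)}
t6 151 {'n': 26, 'width': np.float64(0.0132), 'ang_line': np.float64(147.9), 'ang_from_C': np.float64(147.06), 'off0': np.float64(-0.89)}
t6 -119 {'n': 14, 'width': np.float64(0.0136), 'ang_line': np.float64(-121.03), 'ang_from_C': np.float64(-120.97), 'off0': np.float64(0.47)}
56.75922913194286 0.11410803567881975
147.60194196297286 0.11460087989985289
ram arm None
```

```bash
sed -i 's/SP=np.array.*/SP=np.array([.5594,.0847])/' h.py; cat >> h.py <<'E'
def orbit(dl):
    from cell import state
    s=state(); R0=tool(s); p0=s["tcp_pos"]; d0=p0[:2]-SP; X=R0.as_matrix(); y0=np.degrees(np.arctan2(X[1,0],X[0,0]))
    for d in dl:
        r=Ro.from_euler("z",d,degrees=True).as_matrix()[:2,:2]
        print(d,[float(x) for x in plan((*(SP+r@d0),p0[2]),y0+d,p0,R0).round(4)])
E
python3 - <<'E'
from h import *
rep(); orbit([1,4,6,8,10,12,13,14])
E
```

```text
t 7.65 tcp [0.6067 0.0287 0.0561] yaw_x 60.6 r 73.3 th -49.8 F [-0.2 -1.   0.2] gap 0.003
j [ 0.43  0.89 -0.81  1.73  0.8   0.89  0.33]
1 [0.003, 0.0, -0.0011, -0.0001, -0.0056, 0.0001]
4 [0.0121, 0.0, -0.004, -0.0001, -0.0222, 0.0001]
6 [0.0183, 0.0, -0.0057, -0.0001, -0.0333, 0.0001]
8 [0.0245, 0.0, -0.0072, -0.0001, -0.0444, 0.0001]
10 [0.0308, 0.0, -0.0085, -0.0001, -0.0556, 0.0001]
12 [0.0371, 0.0, -0.0095, -0.0001, -0.0667, 0.0001]
13 [0.0403, 0.0, -0.01, -0.0001, -0.0722, 0.0001]
14 [0.0434, 0.0, -0.0104, -0.0001, -0.0778, 0.0001]
```

>>> {"fn": "play_rows", "kwargs": {
  "rows": [
    [0.006, 0, -0.002, 0, -0.011, 0, 0],
    [0.0121, 0, -0.004, 0, -0.0222, 0, 0],
    [0.0183, 0, -0.0057, 0, -0.0333, 0, 0],
    [0.0245, 0, -0.0072, 0, -0.0444, 0, 0],
    [0.0308, 0, -0.0085, 0, -0.0556, 0, 0],
    [0.0355, 0, -0.0094, 0, -0.064, 0, 0],
    [0.0387, 0, -0.0098, 0, -0.0694, 0, 0],
    [0.0387, 0, -0.0098, 0, -0.0694, 0, 0]
  ]
}}

```text
time: 8.45
tcp_pos: [0.6179, 0.0404, 0.0561]
orientation: [0.568, -0.568, -0.422, 0.421]
wrist_force: [-0.6, -2.2, 0.1]
finger_gap: 0.008
```

```bash
python3 - <<'E'
from meas import *
from cell import eyes
rep(); 
f=eyes.grab_frame("top"); np.savez("pics/t7.npz",**f); crop(f,170,340,150,300,4,"pics/t7.png")
f=load("pics/t7.npz")
for a in (71,161,-109): print(a,arm(f,a), arm(f,a,lo=.04,hi=.075))
orbit([.5,1,1.5,2,2.5,3,3.5,4])
f=eyes.grab_frame("scene"); np.savez("pics/s7.npz",**f); crop(f,300,480,130,290,4,"pics/s7.png")
E
```

```text
t 8.45 tcp [0.6179 0.0404 0.0561] yaw_x 73.2 r 73.4 th -37.2 F [-0.6 -2.2  0.1] gap 0.008
j [ 0.43  0.92 -0.85  1.69  0.84  0.93  0.52]
71 {'n': 26, 'width': np.float64(0.0124), 'ang_line': np.float64(70.56), 'ang_from_C': np.float64(70.3), 'off0': np.float64(-0.28)} {'n': 18, 'width': np.float64(0.0124), 'ang_line': np.float64(70.76), 'ang_from_C': np.float64(70.26), 'off0': np.float64(-0.46)}
161 {'n': 25, 'width': np.float64(0.0132), 'ang_line': np.float64(160.25), 'ang_from_C': np.float64(160.86), 'off0': np.float64(0.74)} {'n': 17, 'width': np.float64(0.0124), 'ang_line': np.float64(160.73), 'ang_from_C': np.float64(161.0), 'off0': np.float64(0.3)}
-109 {'n': 14, 'width': np.float64(0.0142), 'ang_line': np.float64(-114.7), 'ang_from_C': np.float64(-109.2), 'off0': np.float64(5.99)} {'n': 10, 'width': np.float64(0.0148), 'ang_line': np.float64(-119.14), 'ang_from_C': np.float64(-108.21), 'off0': np.float64(9.94)}
0.5 [0.0015, 0.0, -0.0006, -0.0, -0.0028, 0.0001]
1 [0.003, 0.0, -0.0011, -0.0, -0.0056, 0.0001]
1.5 [0.0045, 0.0, -0.0016, -0.0, -0.0083, 0.0001]
2 [0.006, 0.0, -0.0021, -0.0, -0.0111, 0.0001]
2.5 [0.0076, 0.0, -0.0026, 0.0, -0.0139, 0.0001]
3 [0.0091, 0.0, -0.0031, 0.0, -0.0167, 0.0001]
3.5 [0.0106, 0.0, -0.0036, 0.0, -0.0194, 0.0001]
4 [0.0122, 0.0, -0.004, 0.0, -0.0222, 0.0001]
```

View pics/t7.png

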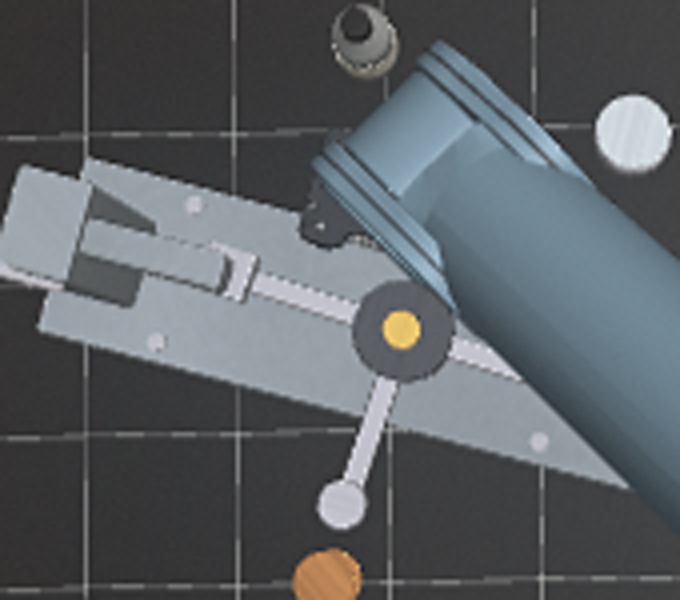

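View pics/s7.png

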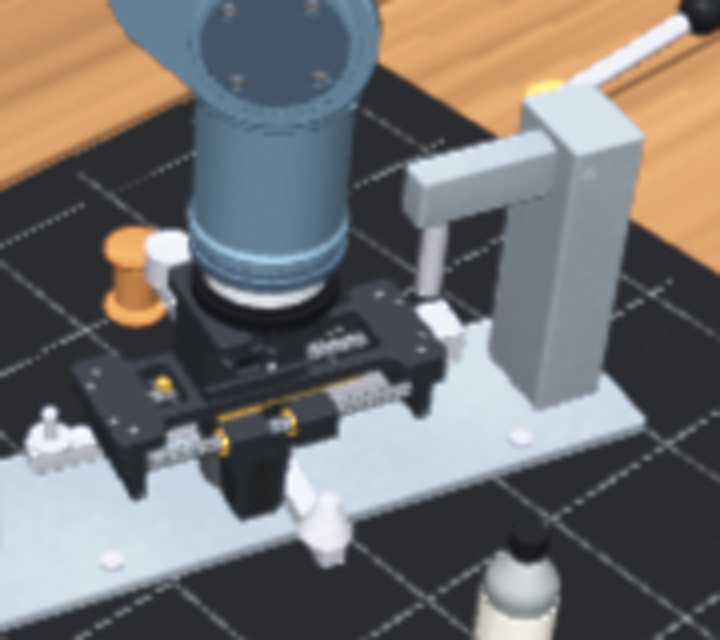

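>>> {"fn": "play_rows", "kwargs": {
  "rows": [
    [0.0015, 0, -0.0006, 0, -0.0028, 0, 0],
    [0.003, 0, -0.0011, 0, -0.0056, 0, 0],
    [0.0045, 0, -0.0016, 0, -0.0083, 0, 0],
    [0.006, 0, -0.0021, 0, -0.0111, 0, 0],
    [0.0076, 0, -0.0026, 0, -0.0139, 0, 0],
    [0.0091, 0, -0.0031, 0, -0.0167, 0, 0],
    [0.0096, 0, -0.0033, 0, -0.0176, 0, 0],
    [0.0096, 0, -0.0033, 0, -0.0176, 0, 0]
  ]
}}

```text
time: 9.35
tcp_pos: [0.6202, 0.0435, 0.0561]
orientation: [0.556, -0.556, -0.437, 0.437]
wrist_force: [-0.4, -0.1, -1.0]
finger_gap: 0.006
```

```bash
python3 - <<'E'
from meas import *
from cell import eyes
rep(); 
f=eyes.grab_frame("top"); np.savez("pics/t8.npz",**f); crop(f,170,340,150,300,4,"pics/t8.png")
f=load("pics/t8.npz")
for a in (74,164): print(a,arm(f,a), arm(f,a,lo=.04,hi=.08))
f=eyes.grab_frame("scene"); np.savez("pics/s8.npz",**f); crop(f,300,480,130,290,4,"pics/s8.png")
E
```

```text
t 9.35 tcp [0.6202 0.0435 0.0561] yaw_x 76.3 r 73.5 th -34.1 F [-0.4 -0.1 -1. ] gap 0.006
j [ 0.43  0.93 -0.86  1.69  0.84  0.94  0.57]
74 {'n': 26, 'width': np.float64(0.0124), 'ang_line': np.float64(73.8), 'ang_from_C': np.float64(73.57), 'off0': np.float64(-0.24)} {'n': 20, 'width': np.float64(0.0124), 'ang_line': np.float64(74.25), 'ang_from_C': np.float64(73.53), 'off0': np.float64(-0.67)}
164 {'n': 26, 'width': np.float64(0.0132), 'ang_line': np.float64(163.72), 'ang_from_C': np.float64(163.85), 'off0': np.float64(0.12)} {'n': 20, 'width': np.float64(0.013), 'ang_line': np.float64(163.48), 'ang_from_C': np.float64(163.85), 'off0': np.float64(0.35)}
```

View pics/s8.png

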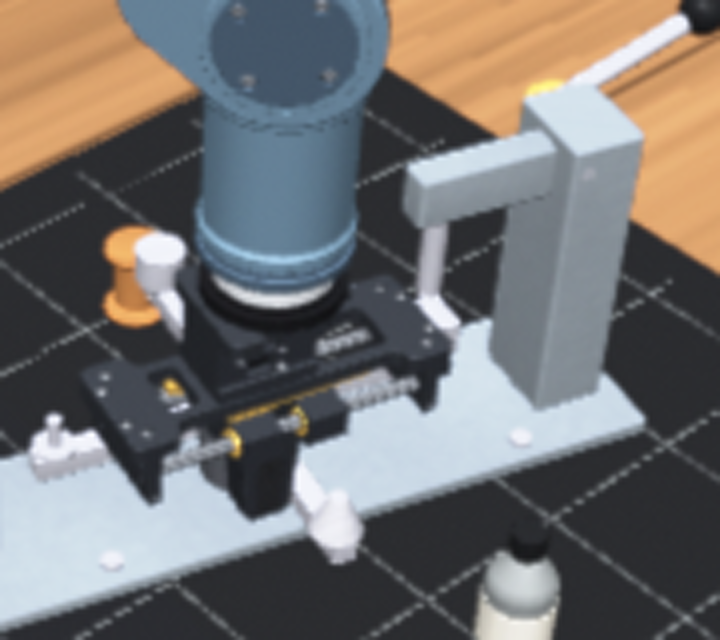

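>>> {"fn": "play_rows", "kwargs": {
  "rows": [
    [-0.02, 0, 0, 0, 0, 0, 0],
    [-0.05, 0, 0, 0, 0, 0, 0],
    [-0.09, 0, 0, 0, 0, 0, 0],
    [-0.09, -0.03, 0, 0, 0, 0, 0],
    [-0.09, -0.12, 0, 0, 0, 0, 0],
    [-0.09, -0.22, 0, 0, 0, 0, 0],
    [-0.09, -0.32, 0, 0, 0, 0, 0],
    [-0.09, -0.36, 0, 0, 0, 0, 0]
  ]
}}

```text
time: 10.25
tcp_pos: [0.6133, 0.0092, 0.205]
orientation: [-0.555, 0.557, 0.439, -0.435]
wrist_force: [-0.6, 0.8, 0.1]
finger_gap: 0.008
```

```bash
python3 - <<'E'
from h import *
rep(); print(plan((.42,-.28,.2),-16.))
E
```

```text
t 10.25 tcp [0.6133 0.0092 0.205 ] yaw_x 76.3 r 92.8 th -54.5 F [-0.6  0.8  0.1] gap 0.008
j [ 0.57  0.74 -1.    1.64  0.67  1.14  0.73]
[-8.167e-01  9.100e-03  2.989e-01  7.000e-04  5.130e-01  1.900e-03]
```

```bash
python3 - <<'E'
from h import *
print(plan((.525,-.152,.16),-26.5))
E
```

```text
[-0.444   0.1109  0.12    0.0006  0.5713  0.002 ]
```

>>> {"fn": "play_rows", "kwargs": {
  "rows": [
    [-0.1, 0, 0.03, 0, 0.047, 0, 0],
    [-0.2, 0, 0.06, 0, 0.094, 0, 0],
    [-0.3, 0, 0.09, 0, 0.14, 0, 0],
    [-0.4, 0.02, 0.12, 0, 0.188, 0, 0],
    [-0.444, 0.05, 0.12, 0, 0.235, 0, 0],
    [-0.444, 0.1, 0.12, 0, 0.28, 0, 0],
    [-0.444, 0.11, 0.12, 0, 0.328, 0, 0],
    [-0.444, 0.11, 0.12, 0, 0.375, 0, 0]
  ]
}}

```text
time: 11.05
tcp_pos: [0.522, -0.153, 0.1552]
orientation: [0.706, -0.705, -0.051, 0.053]
wrist_force: [0.7, -0.1, 0.1]
finger_gap: 0.005
```

```bash
python3 - <<'E'
from meas import *
from cell import eyes
rep(); print(plan((.525,-.152,.16),-26.5))
f=eyes.grab_frame("top"); np.savez("pics/t9.npz",**f); crop(f,170,380,150,300,3.5,"pics/t9.png")
f=load("pics/t9.npz"); print(press_axis(f))
for a in (74,164,-106,-16): print(a,arm(f,a), arm(f,a,lo=.04,hi=.08))
f=eyes.grab_frame("scene"); np.savez("pics/s9.npz",**f); crop(f,300,480,130,290,4,"pics/s9.png")
E
```

```text
t 11.05 tcp [ 0.522  -0.153   0.1552] yaw_x 8.4 r 240.6 th -98.9 F [ 0.7 -0.1  0.1] gap 0.005
j [ 0.76  0.6  -0.74  1.86  0.51  0.88 -0.08]
[ 7.700e-03 -1.200e-02  1.300e-03 -1.000e-04  1.941e-01 -7.000e-04]
[(1, 87, np.float64(74.01), np.float64(59.83)), (-1, 89, np.float64(73.98), np.float64(-59.2))]
74 {'n': 26, 'width': np.float64(0.0128), 'ang_line': np.float64(73.7), 'ang_from_C': np.float64(73.56), 'off0': np.float64(-0.15)} {'n': 20, 'width': np.float64(0.0128), 'ang_line': np.float64(73.95), 'ang_from_C': np.float64(73.52), 'off0': np.float64(-0.39)}
164 {'n': 26, 'width': np.float64(0.0132), 'ang_line': np.float64(163.74), 'ang_from_C': np.float64(163.86), 'off0': np.float64(0.1)} {'n': 20, 'width': np.float64(0.013), 'ang_line': np.float64(163.55), 'ang_from_C': np.float64(163.93), 'off0': np.float64(0.28)}
-106 {'n': 26, 'width': np.float64(0.0128), 'ang_line': np.float64(-106.0), 'ang_from_C': np.float64(-106.06), 'off0': np.float64(-0.1)} {'n': 20, 'width': np.float64(0.013), 'ang_line': np.float64(-106.12), 'ang_from_C': np.float64(-106.09), 'off0': np.float64(0.01)}
-16 {'n': 26, 'width': np.float64(0.0132), 'ang_line': np.float64(-15.99), 'ang_from_C': np.float64(-16.43), 'off0': np.float64(-0.48)} {'n': 20, 'width': np.float64(0.0132), 'ang_line': np.float64(-16.02), 'ang_from_C': np.float64(-16.49), 'off0': np.float64(-0.45)}
```

View pics/t9.png

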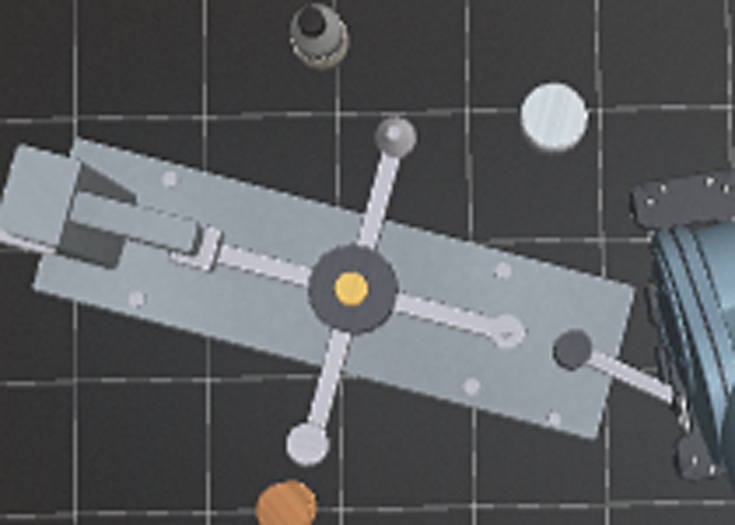

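View pics/s9.png

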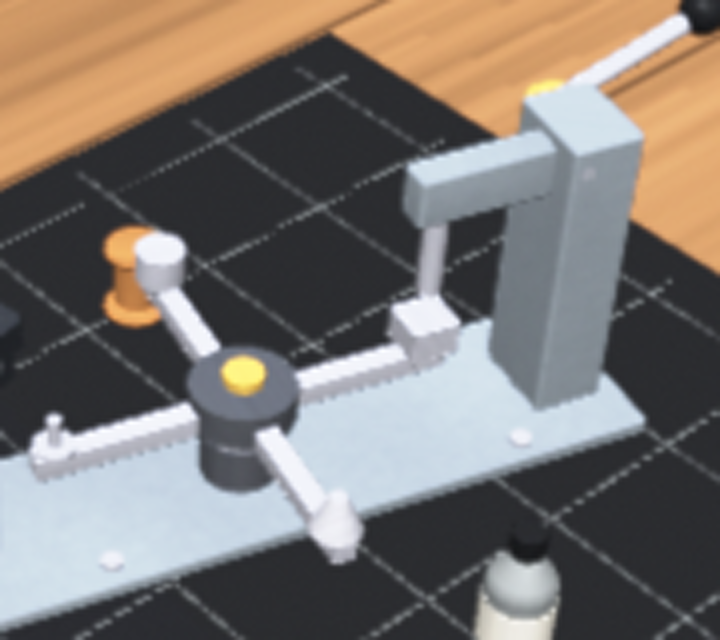

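The turret's four arms average 73.9° against 74.0° for the press axis, so the square die is centred to about 0.3 mm. The scene view agrees: the ram at (430,260) stands over the middle of the die at (425,325). Next is the lever, with the gripper still above it.

>>> {"fn": "play_rows", "kwargs": {
  "rows": [
    [0.008, 0, 0.001, 0, 0.047, 0, 0],
    [0.008, 0, 0.001, 0, 0.094, 0, 0],
    [0.008, 0, 0.001, 0, 0.14, 0, 0],
    [0.008, 0, 0.001, 0, 0.188, 0, 0],
    [0.008, 0.08, 0.001, 0, 0.194, 0, 0],
    [0.008, 0.16, 0.001, 0, 0.194, 0, 0],
    [0.008, 0.22, 0.001, 0, 0.194, 0, 0],
    [0.008, 0.25, 0.001, 0, 0.194, 0, 0]
  ]
}}

```text
time: 11.95
tcp_pos: [0.525, -0.1516, 0.0543]
orientation: [0.689, -0.689, 0.159, -0.157]
wrist_force: [0.1, 0.2, 0.4]
finger_gap: 0.005
```

```bash
cat >> h.py <<'E'
PV=np.array([.5139,-.0739])
def lev(bl,back=24.,r=65.,z=.056,yaws=None):
    from cell import state
    s=state(); R0=tool(s); p0=s["tcp_pos"]
    for i,b in enumerate(bl):
        A=np.radians(b); u=np.array([np.cos(A),np.sin(A)]); t=np.array([-u[1],u[0]])
        p=PV+(r*u+back*t)/1000
        print(b,[float(x) for x in plan((*p,z),b+90,p0,R0).round(3)])
E
python3 - <<'E'
from h import *
from cell import eyes
rep(); lev([-116.5],45); lev([-116.5],30); lev([-116.5,-119,-122,-125,-128,-131])
f=eyes.grab_frame("scene"); crop(f,200,380,180,330,4,"pics/s10.png")
E
```

```text
t 11.95 tcp [ 0.525  -0.1516  0.0543] yaw_x -25.9 r 238.8 th -98.3 F [0.1 0.2 0.4] gap 0.005
j [ 0.58  0.71 -0.5   1.9   0.53  0.67 -0.7 ]
-116.5 [0.001, -0.004, -0.001, 0.0, 0.004, -0.001]
-116.5 [-0.036, -0.004, -0.001, 0.0, 0.004, -0.001]
-116.5 [-0.051, -0.004, -0.0, 0.0, 0.004, -0.001]
-119 [-0.059, -0.004, -0.003, 0.0, 0.017, -0.001]
-122 [-0.067, -0.004, -0.005, 0.0, 0.034, -0.001]
-125 [-0.076, -0.004, -0.007, 0.0, 0.051, -0.001]
-128 [-0.085, -0.004, -0.009, 0.0, 0.067, -0.001]
-131 [-0.094, -0.004, -0.01, 0.0, 0.084, -0.001]
```

View pics/s10.png

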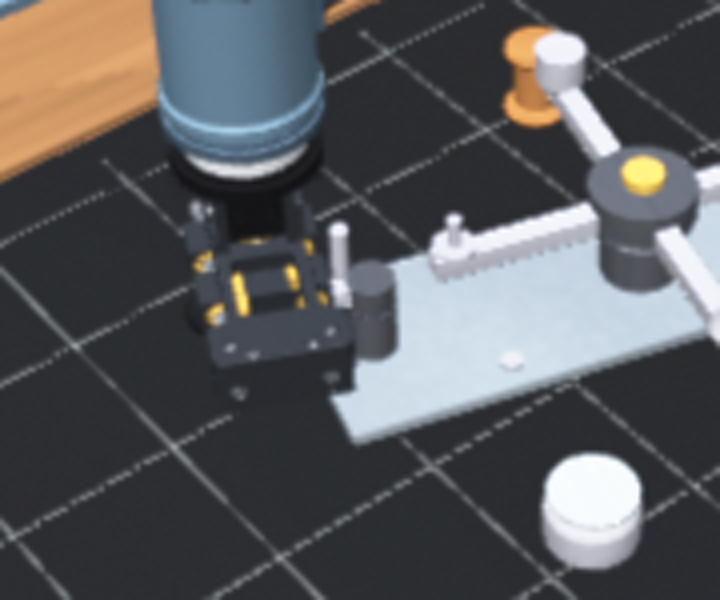

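>>> {"fn": "play_rows", "kwargs": {
  "rows": [
    [-0.02, -0.003, 0, 0, 0.004, 0, 0],
    [-0.036, -0.004, 0, 0, 0.004, 0, 0],
    [-0.045, -0.004, 0, 0, 0.004, 0, 0],
    [-0.052, -0.004, -0.001, 0, 0.006, 0, 0],
    [-0.059, -0.004, -0.003, 0, 0.017, 0, 0],
    [-0.067, -0.004, -0.005, 0, 0.034, 0, 0],
    [-0.076, -0.004, -0.007, 0, 0.051, 0, 0],
    [-0.085, -0.004, -0.009, 0, 0.067, 0, 0]
  ]
}}

```text
time: 12.8
tcp_pos: [0.4949, -0.1406, 0.0583]
orientation: [0.668, -0.668, 0.232, -0.233]
wrist_force: [1.3, -1.4, 0.6]
finger_gap: 0.007
```

```bash
python3 - <<'E'
from h import *
from cell import eyes
rep(); lev([-129,-132,-135,-138,-141,-144,-147,-150])
f=eyes.grab_frame("scene"); crop(f,200,380,180,330,4,"pics/s11.png")
E
```

```text
t 12.8 tcp [ 0.4949 -0.1406  0.0583] yaw_x -38.4 r 234.4 th -106.0 F [ 1.3 -1.4  0.6] gap 0.007
j [ 0.54  0.65 -0.45  1.99  0.48  0.61 -0.9 ]
-129 [-0.008, 0.006, -0.003, -0.0, 0.004, 0.001]
-132 [-0.017, 0.006, -0.006, -0.0, 0.02, 0.001]
-135 [-0.025, 0.006, -0.008, -0.0, 0.037, 0.001]
-138 [-0.034, 0.006, -0.01, -0.0, 0.054, 0.001]
-141 [-0.043, 0.006, -0.011, -0.0, 0.07, 0.001]
-144 [-0.052, 0.006, -0.012, -0.0, 0.087, 0.001]
-147 [-0.061, 0.006, -0.013, -0.0, 0.104, 0.001]
-150 [-0.07, 0.006, -0.013, -0.0, 0.12, 0.001]
```

View pics/s11.png

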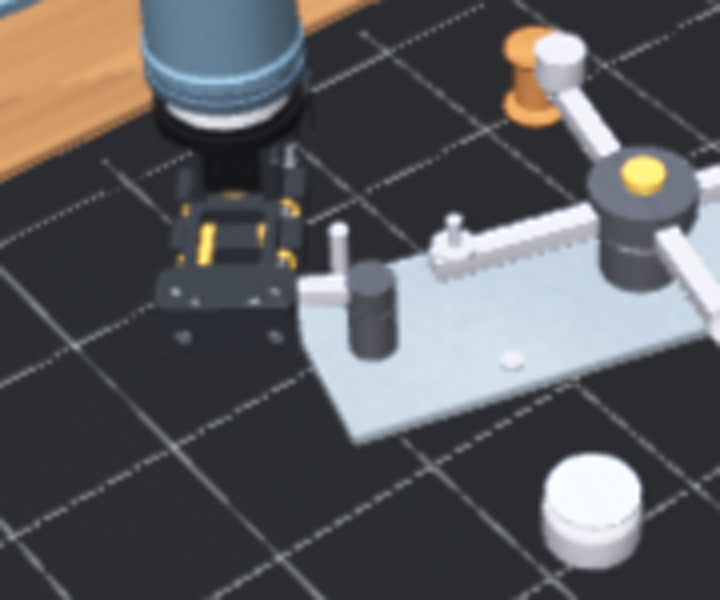

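The lever is turning (bar at (320,290), stop pin at (338,250)). Continuing.

>>> {"fn": "play_rows", "kwargs": {
  "rows": [
    [-0.008, 0.006, -0.003, 0, 0.004, 0, 0],
    [-0.017, 0.006, -0.006, 0, 0.02, 0, 0],
    [-0.025, 0.006, -0.008, 0, 0.037, 0, 0],
    [-0.034, 0.006, -0.01, 0, 0.054, 0, 0],
    [-0.043, 0.006, -0.011, 0, 0.07, 0, 0],
    [-0.052, 0.006, -0.012, 0, 0.087, 0, 0],
    [-0.061, 0.006, -0.013, 0, 0.104, 0, 0],
    [-0.07, 0.006, -0.013, 0, 0.12, 0, 0]
  ]
}}

```text
time: 13.65
tcp_pos: [0.4692, -0.127, 0.0554]
orientation: [0.613, -0.613, 0.353, -0.353]
wrist_force: [1.0, -0.4, 0.0]
finger_gap: 0.007
```

```bash
python3 - <<'E'
from h import *
rep(); lev([-152,-155,-158,-161,-164,-167,-170,-172])
E
```

```text
t 13.65 tcp [ 0.4692 -0.127   0.0554] yaw_x -59.9 r 230.2 th -113.1 F [ 1.  -0.4  0. ] gap 0.007
j [ 0.45  0.61 -0.35  2.06  0.39  0.54 -1.23]
-152 [-0.005, -0.002, -0.001, -0.0, 0.012, 0.0]
-155 [-0.014, -0.002, -0.004, -0.0, 0.028, 0.0]
-158 [-0.022, -0.002, -0.006, -0.0, 0.045, 0.0]
-161 [-0.031, -0.002, -0.008, -0.0, 0.062, 0.0]
-164 [-0.04, -0.002, -0.009, -0.0, 0.078, 0.0]
-167 [-0.049, -0.002, -0.01, -0.0, 0.095, 0.0]
-170 [-0.058, -0.002, -0.01, -0.0, 0.112, 0.0]
-172 [-0.064, -0.002, -0.01, -0.0, 0.123, 0.0]
```

>>> {"fn": "play_rows", "kwargs": {
  "rows": [
    [-0.005, -0.002, -0.001, 0, 0.012, 0, 0],
    [-0.014, -0.002, -0.004, 0, 0.028, 0, 0],
    [-0.022, -0.002, -0.006, 0, 0.045, 0, 0],
    [-0.031, -0.002, -0.008, 0, 0.062, 0, 0],
    [-0.04, -0.002, -0.009, 0, 0.078, 0, 0],
    [-0.049, -0.002, -0.01, 0, 0.095, 0, 0],
    [-0.058, -0.002, -0.01, 0, 0.112, 0, 0],
    [-0.064, -0.002, -0.01, 0, 0.123, 0, 0]
  ]
}}

```text
time: 14.45
tcp_pos: [0.4526, -0.1069, 0.0561]
orientation: [0.534, -0.534, 0.464, -0.464]
wrist_force: [1.0, -0.9, 0.7]
finger_gap: 0.001
```

```bash
python3 - <<'E'
from h import *
from cell import eyes
rep(); lev([-173,-175,-177,-179,-180.5,-182,-183,-184,-185,-186])
f=eyes.grab_frame("scene"); crop(f,200,380,180,330,4,"pics/s12.png")
E
```

```text
t 14.45 tcp [ 0.4526 -0.1069  0.0561] yaw_x -82.0 r 219.3 th -119.1 F [ 1.  -0.9  0.7] gap 0.001
j [ 0.34  0.57 -0.25  2.12  0.29  0.49 -1.56]
-173 [-0.003, 0.0, -0.0, -0.0, 0.006, 0.0]
-175 [-0.009, 0.0, -0.002, -0.0, 0.017, 0.0]
-177 [-0.015, 0.0, -0.004, -0.0, 0.028, 0.0]
-179 [-0.02, 0.0, -0.005, -0.0, 0.039, 0.0]
-180.5 [-0.025, 0.0, -0.006, -0.0, 0.047, 0.0]
-182 [-0.029, 0.0, -0.007, -0.0, 0.056, 0.0]
-183 [-0.032, 0.0, -0.008, -0.0, 0.061, 0.0]
-184 [-0.035, 0.0, -0.008, -0.0, 0.067, 0.0]
-185 [-0.038, 0.0, -0.009, -0.0, 0.072, 0.0]
-186 [-0.041, 0.0, -0.009, -0.0, 0.078, 0.0]
```

View pics/s12.png

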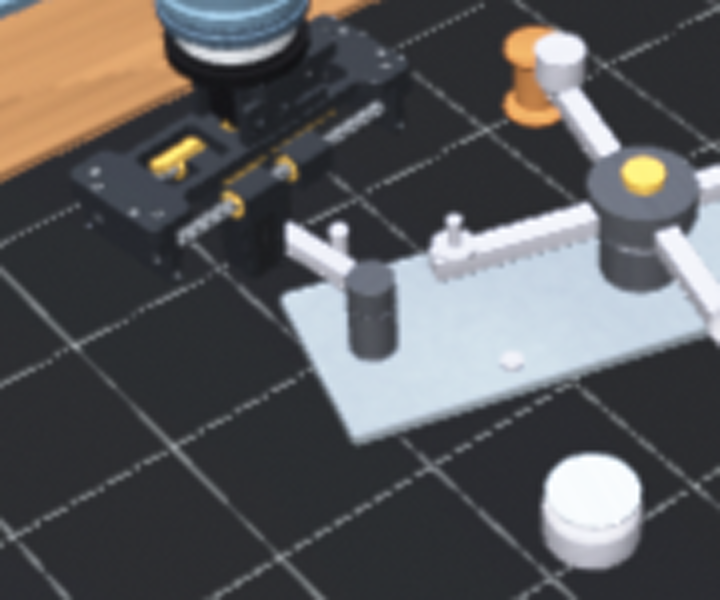

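The bar is now close to the stop pin at (338,240). I'll push slowly and watch the force.

>>> {"fn": "play_rows", "kwargs": {
  "rows": [
    [-0.003, 0, 0, 0, 0.006, 0, 0],
    [-0.007, 0, -0.001, 0, 0.013, 0, 0],
    [-0.011, 0, -0.003, 0, 0.02, 0, 0],
    [-0.015, 0, -0.004, 0, 0.028, 0, 0],
    [-0.019, 0, -0.005, 0, 0.036, 0, 0],
    [-0.023, 0, -0.006, 0, 0.043, 0, 0],
    [-0.026, 0, -0.006, 0, 0.049, 0, 0],
    [-0.029, 0, -0.007, 0, 0.056, 0, 0]
  ]
}}

```text
time: 15.3
tcp_pos: [0.4479, -0.0957, 0.0561]
orientation: [0.491, -0.491, 0.509, -0.509]
wrist_force: [-0.8, -1.4, 1.4]
finger_gap: 0.006
```

```bash
python3 - <<'E'
from h import *
rep(); lev([-182,-183,-184,-185,-186,-187])
E
```

```text
t 15.3 tcp [ 0.4479 -0.0957  0.0561] yaw_x -92.1 r 212.0 th -121.7 F [-0.8 -1.4  1.4] gap 0.006
j [ 0.28  0.56 -0.2   2.14  0.24  0.47 -1.72]
-182 [-0.0, 0.0, 0.0, 0.0, -0.0, 0.0]
-183 [-0.003, 0.0, -0.001, 0.0, 0.005, 0.0]
-184 [-0.006, 0.0, -0.002, 0.0, 0.011, 0.0]
-185 [-0.009, 0.0, -0.002, 0.0, 0.016, 0.0]
-186 [-0.012, 0.0, -0.003, 0.0, 0.022, 0.0]
-187 [-0.014, 0.0, -0.004, 0.0, 0.028, 0.0]
```

>>> {"fn": "play_rows", "kwargs": {
  "rows": [
    [-0.001, 0, 0, 0, 0.003, 0, 0],
    [-0.002, 0, 0, 0, 0.005, 0, 0],
    [-0.003, 0, 0, 0, 0.006, 0, 0],
    [-0.004, 0, 0, 0, 0.006, 0, 0],
    [-0.005, 0, 0, 0, 0.006, 0, 0],
    [-0.006, 0, 0, 0, 0.006, 0, 0],
    [-0.007, 0, 0, 0, 0.006, 0, 0],
    [-0.007, 0, 0, 0, 0.006, 0, 0]
  ]
}}

```text
time: 16.1
tcp_pos: [0.4482, -0.093, 0.0561]
orientation: [0.487, -0.487, 0.513, -0.513]
wrist_force: [-0.7, -0.7, 0.1]
finger_gap: 0.007
```

```bash
python3 - <<'E'
from h import *
from cell import eyes
rep()
f=eyes.grab_frame("scene"); crop(f,200,380,180,330,4,"pics/s13.png")
f=eyes.grab_frame("top"); np.savez("pics/t13.npz",**f); crop(f,270,400,200,310,5,"pics/t13.png")
E
```

```text
t 16.1 tcp [ 0.4482 -0.093   0.0561] yaw_x -93.0 r 209.6 th -122.0 F [-0.7 -0.7  0.1] gap 0.007
j [ 0.27  0.56 -0.2   2.14  0.23  0.47 -1.73]
```

View pics/s13.png

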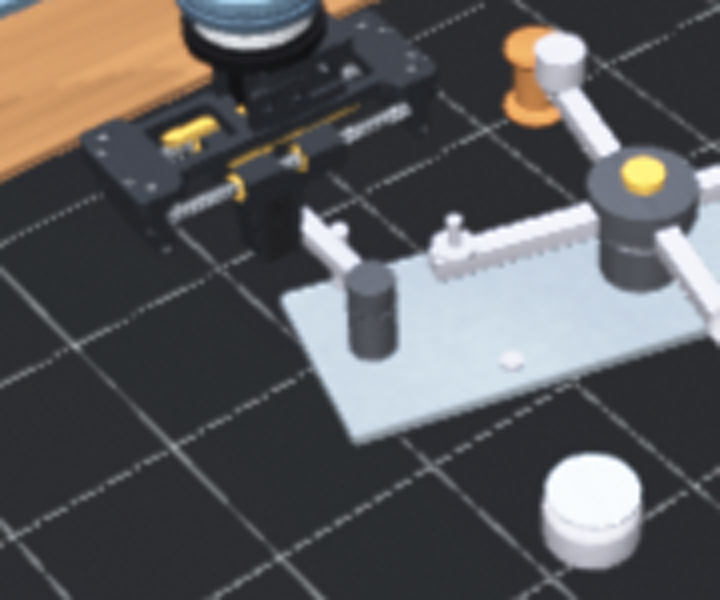

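View pics/t13.png

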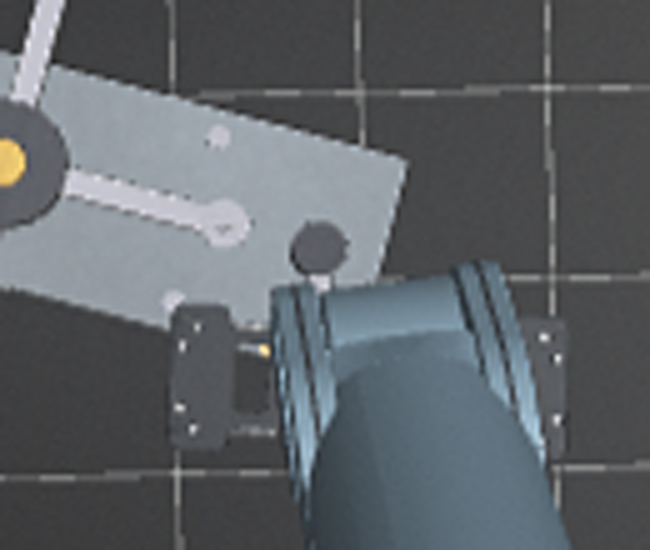

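Very close, but there is no stop force yet (about 1 N). Pushing on at about 0.4 mm per row.

>>> {"fn": "play_rows", "kwargs": {
  "rows": [
    [-0.001, 0, 0, 0, 0, 0, 0],
    [-0.002, 0, 0, 0, 0, 0, 0],
    [-0.003, 0, 0, 0, 0, 0, 0],
    [-0.004, 0, 0, 0, 0, 0, 0],
    [-0.005, 0, 0, 0, 0, 0, 0],
    [-0.006, 0, 0, 0, 0, 0, 0],
    [-0.007, 0, 0, 0, 0, 0, 0],
    [-0.007, 0, 0, 0, 0, 0, 0]
  ]
}}

```text
time: 17.0
tcp_pos: [0.4482, -0.0911, 0.0562]
orientation: [-0.486, 0.487, -0.513, 0.514]
wrist_force: [-1.1, -4.7, -0.1]
finger_gap: 0.004
```

>>> {"fn": "play_rows", "kwargs": {
  "rows": [
    [-0.001, 0, 0, 0, 0, 0, 0],
    [-0.002, 0, 0, 0, 0, 0, 0],
    [-0.003, 0, 0, 0, 0, 0, 0],
    [-0.004, 0, 0, 0, 0, 0, 0],
    [-0.004, 0, 0, 0, 0, 0, 0],
    [-0.004, 0, 0, 0, 0, 0, 0],
    [-0.004, 0, 0, 0, 0, 0, 0],
    [-0.004, 0, 0, 0, 0, 0, 0]
  ]
}}

```text
time: 17.8
tcp_pos: [0.4482, -0.091, 0.0562]
orientation: [-0.485, 0.487, -0.513, 0.514]
wrist_force: [-1.0, -9.1, -0.0]
finger_gap: 0.005
```

The force rose to 9 N with no further movement, so the lever is at its stop. Backing off and lifting clear.

>>> {"fn": "play_rows", "kwargs": {
  "rows": [
    [0.01, 0, 0, 0, 0, 0, 0],
    [0.04, 0, 0, 0, 0, 0, 0],
    [0.08, 0, 0, 0, 0, 0, 0],
    [0.1, -0.02, 0, 0, 0, 0, 0],
    [0.1, -0.12, 0, 0, 0, 0, 0],
    [0.1, -0.24, 0, 0, 0, 0, 0],
    [0.1, -0.34, 0, 0, 0, 0, 0],
    [0.1, -0.36, 0, 0, 0, 0, 0]
  ]
}}

```text
time: 18.6
tcp_pos: [0.449, -0.129, 0.2049]
orientation: [-0.488, 0.485, -0.511, 0.516]
wrist_force: [-0.1, -0.2, -0.6]
finger_gap: 0.006
```

>>> {"fn": "play_rows", "kwargs": {
  "rows": [
    [0.12, 0, 0, 0, 0, 0, 0],
    [0.24, 0, 0, 0, 0, 0, 0],
    [0.36, 0, 0, 0, 0, 0, 0],
    [0.46, 0, 0, 0, 0, 0, 0],
    [0.5, 0, 0, 0, 0, 0, 0],
    [0.5, 0, 0, 0, 0, 0, 0],
    [0.5, 0, 0, 0, 0, 0, 0],
    [0.5, 0, 0, 0, 0, 0, 0]
  ]
}}

```text
time: 19.4
tcp_pos: [0.4363, -0.3257, 0.2]
orientation: [0.488, -0.487, 0.513, -0.512]
wrist_force: [-0.5, -0.9, 0.2]
finger_gap: 0.004
```

```bash
python3 - <<'E'
from meas import *
from cell import eyes
rep()
f=eyes.grab_frame("top"); np.savez("pics/t14.npz",**f); cv2.imwrite("pics/t14f.png",f["img"]); crop(f,170,380,150,300,3.5,"pics/t14.png")
f=load("pics/t14.npz"); print(press_axis(f))
for a in (74,164,-106,-16): print(a,arm(f,a))
print("lever",arm(f,176.7,C=PV,z=.062,lo=.02,hi=.075))
f0=load("pics/top0.npz"); print("lever0",arm(f0,-116.5,C=PV,z=.062,lo=.02,hi=.075))
d=cv2.absdiff(f["img"],f0["img"]).max(2)
for n,(u,v) in dict(spool=(252,295),bottle=(261,160),tin=(328,183),mug=(480,197),weight=(126,274),maul=(485,266),awl=(445,303)).items(): print(n,int(np.percentile(d[v-18:v+18,u-18:u+18],98)))
f=eyes.grab_frame("scene"); np.savez("pics/s14.npz",**f); cv2.imwrite("pics/s14.png",f["img"])
E
```

```text
t 19.4 tcp [ 0.4363 -0.3257  0.2   ] yaw_x -92.9 r 428.5 th -106.7 F [-0.5 -0.9  0.2] gap 0.004
j [ 0.72  0.43 -0.2   1.85  0.11  0.88 -1.16]
[(1, 88, np.float64(74.01), np.float64(59.84)), (-1, 89, np.float64(73.98), np.float64(-59.2))]
74 {'n': 26, 'width': np.float64(0.0124), 'ang_line': np.float64(73.82), 'ang_from_C': np.float64(73.56), 'off0': np.float64(-0.28)}
164 {'n': 26, 'width': np.float64(0.0132), 'ang_line': np.float64(163.74), 'ang_from_C': np.float64(163.86), 'off0': np.float64(0.1)}
-106 {'n': 26, 'width': np.float64(0.0124), 'ang_line': np.float64(-105.99), 'ang_from_C': np.float64(-106.19), 'off0': np.float64(-0.16)}
-16 {'n': 26, 'width': np.float64(0.0132), 'ang_line': np.float64(-15.97), 'ang_from_C': np.float64(-16.43), 'off0': np.float64(-0.51)}
lever {'n': 19, 'width': np.float64(0.0112), 'ang_line': np.float64(175.11), 'ang_from_C': np.float64(176.7), 'off0': np.float64(0.85)}
lever0 {'n': 25, 'width': np.float64(0.0112), 'ang_line': np.float64(-116.63), 'ang_from_C': np.float64(-116.01), 'off0': np.float64(0.53)}
spool 147
bottle 4
tin 4
mug 3
weight 4
maul 143
awl 64
```

View pics/t14.png

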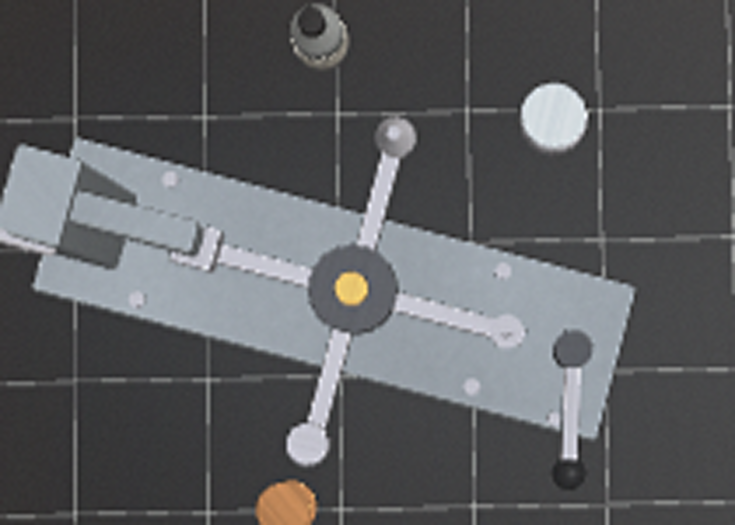

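View pics/s14.png

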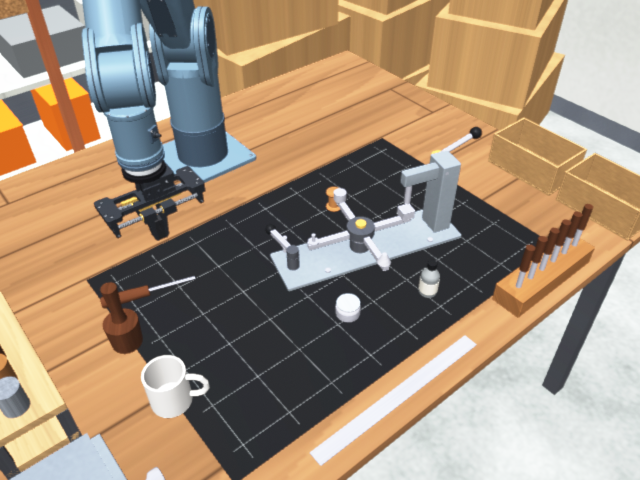

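The lever rests against its stop pin at (555,418), with the ball at (568,473). The square die is under the ram at (210,248), and the spool, bottle and tin are where they started. The changes near the maul and awl need a quick check in the scene view.

```bash
python3 - <<'E'
from h import *
a=load("pics/scene0.npz")["img"];b=load("pics/s14.npz")["img"]; d=cv2.absdiff(a,b).max(2)
for n,(u,v,r) in dict(spool=(334,205,5),maul=(118,325,22),awl=(165,287,20),mug=(172,385,30),tin=(347,308,18),bottle=(429,281,18)).items(): print(n,int(np.percentile(d[v-r:v+r,u-r:u+r],98)))
from cell import job
job.job_done()
E
```

```text
spool 139
maul 4
awl 4
mug 4
tin 4
bottle 4
the job is handed in; nothing more can be done
```

The square die now stands centred under the ram, and the locking lever has been pushed round to its stop. I handed the job in at about 19.5 s of the 61 s allowed. Both were moved with the shut fingertips only, turret first, then lever. Wrist force stayed around 9 N at most in the readings taken after each move.

**Last checks:**
- **Turret:** the four arms average 73.9° against 74.0° for the press axis. That is about 0.1° off, or roughly 0.3 mm at the die.
- **Turret after locking:** the angle read the same before and after the lever push.
- **Lever:** it met a hard stop, with force rising from 5 to 9 N for only 0.1 mm of travel. After I backed off, it read 175.1° from a line fit along the bar and 176.7° measured from the pivot. The two readings disagree by 1.6°. The expected angle at the stop is 176.7°.
- **Robot:** the arm is clear of everything, at about 0.2 m height.
- **Bystanders:** the maul, awl, mug, tin and bottle are unchanged in the scene images. The brass weight is unchanged in the top view.
- **Spool:** the automatic image comparison flagged it, because the round die's arm now stands in that patch of the picture. By eye, the spool is at the same spot in the top view as at the start.

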